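Bike lights back on their own chargers

ROBOT

A 6-joint arm with a two-finger parallel gripper is mounted at the origin on the work surface. World frame = base frame: x ahead of the robot, y to its left, z up, the work surface at z = 0. Lengths are in m, angles in rad, forces in N, time in s.
With the tool pointing down it reaches from about 0.225 to 0.875 m from the base axis. Payload 3.4 kg.
Tool frame: the origin (TCP) lies on the mounting face of the last link; the fingertips stand 173 mm ahead of it and the grasp point (between the pads) lies 155 mm ahead of it; y points along the fingers, x is the direction in which the jaws open and shut, and the axes are right-handed (so a half turn about y gives the same grasp; the last joint's range is limited). The gripper opens to 85 mm and grips with 20 to 120 N. Pads are 22 mm wide; open, the fingers measure 114 mm over their backs; the gripper's body (76 mm by 85 mm) begins 54 mm behind the grasp point. The pads swing forward as they close: fully open they stand 13 mm farther back than shut.
Start: joints at [1.215, 0.276, 1.505, -0, 1.361, -0.121], TCP at [0.134, 0.559, 0.405] pointing down, gripper open.
Joint ranges: [-2.89, 2.89], [-0.75, 2.08], [0.22, 2.7], [-1.18, 4.32], [0.11, 2.71], [-2.7, 2.7]. Speed limits (rad/s): [2.57, 2.57, 3.14, 3.14, 3.14, 3.14].

INTERFACE

Orientations are given as a unit quaternion [w, x, y, z].
In Python, from rig import manip, vision, ticket gives the robot as it stands.
- The arm moves only by the tool arm_command, never from a script. Its argument "increments" is one flat list of numbers, 7 for each row, row after row: the turn, a rotation vector about the tool's x, y, z in rad, then the shift along the tool's x, y, z in cm, then the closure, from 0 (fully open) to 1 (shut). In form: [wx, wy, wz, tx, ty, tz, hand, wx, wy, wz, tx, ty, tz, hand, ...]. A call has 1 to 8 rows; each row shifts and turns the commanded pose from where the row before left it, along the tool's axes as they then stand; what a row does not reach is not made up. A row lasts 1/8 s, in which the tool goes at most 62.5 mm and 10.7 degrees, less where a joint would pass 70% of its speed; a pose out of reach is approached as far as the arm can. A call is refused whole if a number of a shift passes 6.25 or a number of a turn 0.188, either way. A call with a gripper value outside its range is refused whole. The fingers move at their own pace and stop on an object; "grip_force" is the grip in N (left out, the last holds). Time passes only in rows, so rows that do not move let the fingers close. It gives the time, the measured TCP pose, the force and the opening at its end, in the units of the state.
- manip.get_state(): the state, without advancing time (a new reading comes with each control period).
- vision.get_image(name): name is "side" or "top"; returns the picture (480x640x3 uint8, red, green, blue); there is no depth.
- vision.camera_params(name): a dict with "vfov" (degrees; the focal length in pixels is half the picture's height over the tangent of half this angle, whatever the lens; pixels are square), "cx", "cy" (the principal point, pixels), "R" (3x3) and "t" (3): a world point X has camera coordinates R X + t. Camera axes: x right, y down, z forward; pixel columns grow to the right and rows downward; lengths in m; the calibration is good to about 2 mm. A picture is of the moment at which its call begins. camera_params takes no time and is no camera call.
- ticket.sign_off(): hands the job in, once; it reports no verdict.
The state is a dict: "clock": time; "qpos": joint angles; "qd": joint speeds; "effort": joint torques, N m; "position": TCP position; "ee_rot": TCP orientation; "contact_force": force on the tool from outside, world axes, zero at the start; "moment": the same for the moment, N m; "width": finger opening in m.
Only numpy, scipy, OpenCV 4.12 (cv2) and the standard library are available. Lean on these libraries where they do the work, as an engineer would, in place of code of your own. Each camera call takes 0.05 s, during which the arm holds its last target.

TASK

Put each of the four bike lights on the charger of its own colour: flat and upright between the two end lips, in the middle of the charger and lengthwise along it, lens at either end. The red light was left on the blue charger, so move it off before the blue one goes there. Leave the ring dish and the red umbrella tip cap standing where they are.

Things in the scene. Friction and masses are not known exactly. Their poses are not given: they have to be found in the camera images.
- light_red_centre (a point): The red bike light: a loose rounded red aluminium block with a dark round lens ring on its +x end, a black press button on top and dark cooling fins; 72 mm long (x), 34 mm wide (y), 40 mm high with a flat underside, about 0.1 kg. The point is its centre, 20 mm above its underside; x runs lengthwise towards the lens, z up through the button. At the start it sits on the blue charger, in the way of the blue light.
- light_blue_centre (a point): The blue bike light: a loose rounded blue aluminium block with a dark round lens ring on its +x end, a black press button on top and dark cooling fins; 72 mm long (x), 34 mm wide (y), 40 mm high with a flat underside, about 0.1 kg. The point is its centre, 20 mm above its underside; x runs lengthwise towards the lens, z up through the button. At the start it stands on the shelf.
- light_green_centre (a point): The green bike light: a loose rounded green aluminium block with a dark round lens ring on its +x end, a black press button on top and dark cooling fins; 72 mm long (x), 34 mm wide (y), 40 mm high with a flat underside, about 0.1 kg. The point is its centre, 20 mm above its underside; x runs lengthwise towards the lens, z up through the button. At the start it stands on the shelf.
- light_yellow_centre (a point): The yellow bike light: a loose rounded yellow aluminium block with a dark round lens ring on its +x end, a black press button on top and dark cooling fins; 72 mm long (x), 34 mm wide (y), 40 mm high with a flat underside, about 0.1 kg. The point is its centre, 20 mm above its underside; x runs lengthwise towards the lens, z up through the button. At the start it stands on the shelf.
- charger_red: The red charger: a fixed low black plate 110 mm long (x) by 60 mm wide (y), its flat top 12 mm above the shelf, edged with red stripes along both sides and a red end lip (6 mm thick, 6 mm higher than the top) at each end; 98 mm clear between the lips. Origin: centre of its underside, at shelf height; x lengthwise, z up.
- charger_blue: The blue charger: a fixed low black plate 110 mm long (x) by 60 mm wide (y), its flat top 12 mm above the shelf, edged with blue stripes along both sides and a blue end lip (6 mm thick, 6 mm higher than the top) at each end; 98 mm clear between the lips. Origin: centre of its underside, at shelf height; x lengthwise, z up.
- charger_green: The green charger: a fixed low black plate 110 mm long (x) by 60 mm wide (y), its flat top 12 mm above the shelf, edged with green stripes along both sides and a green end lip (6 mm thick, 6 mm higher than the top) at each end; 98 mm clear between the lips. Origin: centre of its underside, at shelf height; x lengthwise, z up.
- charger_yellow: The yellow charger: a fixed low black plate 110 mm long (x) by 60 mm wide (y), its flat top 12 mm above the shelf, edged with yellow stripes along both sides and a yellow end lip (6 mm thick, 6 mm higher than the top) at each end; 98 mm clear between the lips. Origin: centre of its underside, at shelf height; x lengthwise, z up.
- ring_dish: White porcelain ring dish, loose, 84 mm across the rim, 20 mm high; origin at the centre of its underside, z up. To be left alone.
- tip_cap: Red plastic umbrella tip cap, loose, a cone with a 34 mm wide foot, standing upright, 44 mm high; not a light. Origin at the centre of its underside, z up. To be left alone.
Things that resemble listed ones, but are neither listed nor needed, are in the scene too. What is shaped like the part that bears light_green_centre but pink or white is not meant.

How it is judged:
By the outcome, as a careful person would: the job done as asked, in the order asked, and still so for the second after the job is handed in, with the robot touching nothing.
It also fails if it takes over 131 s, if anything falls off the work surface, if the arm or the gripper's body presses on something with over 40 N, if the wrist force passes 120 N, or if a joint passes its speed limit or range.

## Working session

There is one attempt and no reset: what is moved stays moved. The work goes in short steps, Python scripts to look and compute and a tool call to move; the robot and the scene stay as the last step left them, time stands still between calls to the robot, and variables do not carry over. Pictures are saved under pics/ and viewed, and the job is handed in when it is done.

Besides the shell and the picture viewer there is one more tool, called after ">>>" as name(argument=value, ...) on one line, values as JSON. arm_command: Moves the arm, as the interface text tells. Its arguments: {"type":"object","properties":{"increments":{"type":"array"},"grip_force":{"type":"number"}},"required":["increments"]}

```bash
ls; mkdir -p pics; python3 - <<'E'
from rig import manip, vision
import cv2
s=manip.get_state(); print(s)
for n in("side","top"):
    im=vision.get_image(n); cv2.imwrite(f"pics/{n}0.png",im[:,:,::-1]); print(n,vision.camera_params(n))
E
```

```text
pics
{'clock': 0.0, 'qpos': array([ 1.21501206e+00,  2.76580296e-01,  1.50614531e+00,  1.69523999e-06,
        1.36068263e+00, -1.21005911e-01]), 'qd': array([ 0.00077779,  0.00122263,  0.00070278, -0.00092391, -0.00167632,
       -0.00196614]), 'effort': array([-9.79957331e-04, -4.16763031e+01, -2.45806038e+01, -4.13791204e-04,
        1.09003804e-02, -2.63154959e-05]), 'position': array([0.13369272, 0.55901812, 0.40384295]), 'ee_rot': array([-0.55478525,  0.555452  ,  0.43745019, -0.43854729]), 'contact_force': array([-0.2153446 ,  0.04811095, -0.31661866]), 'moment': array([-0.00616438,  0.03847509,  0.02765058]), 'width': 0.08525877612306147}
side {'vfov': 56.30401237316793, 'cx': 323.206735348378, 'cy': 234.47693921704027, 'R': array([[ 0.80344774, -0.59526624, -0.01139444],
       [-0.46670614, -0.61781276, -0.63284498],
       [ 0.36967162,  0.51377573, -0.77419467]]), 't': array([-0.37904224,  0.27494488,  0.67497015])}
top {'vfov': 49.267788416390545, 'cx': 322.85944651952013, 'cy': 229.5631836586633, 'R': array([[-0.02609529, -0.99965131, -0.00403603],
       [-0.96976672,  0.02629471, -0.24261307],
       [ 0.2426346 , -0.00241706, -0.97011474]]), 't': array([-0.00169971,  0.50911532,  1.01805736])}
```

View pics/side0.png

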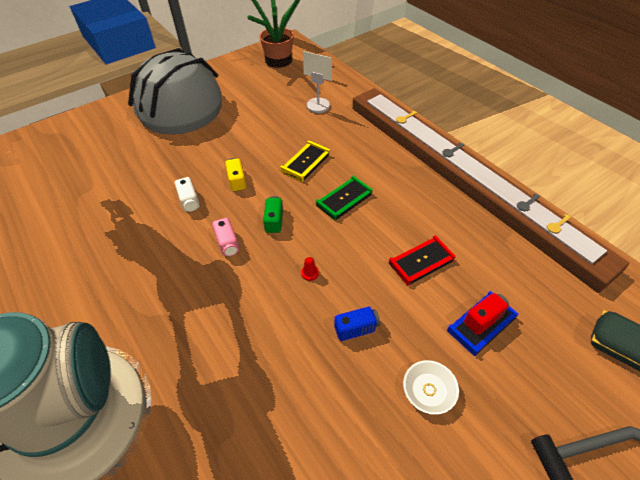

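View pics/top0.png

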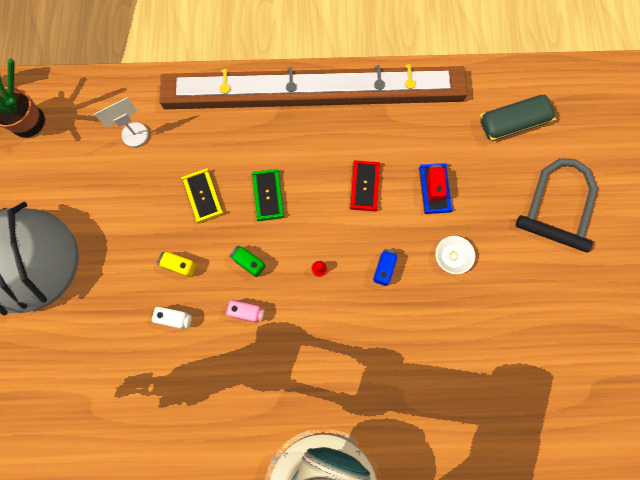

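```bash
python3 - <<'E'
import cv2
a=cv2.imread("pics/top0.png");b=cv2.imread("pics/side0.png")
cv2.imwrite("pics/t_a.png",cv2.resize(a[150:335,140:340],None,fx=4,fy=3.2*1.25*0.8,interpolation=3) if 0 else cv2.resize(a[150:335,140:340],None,fx=3.2,fy=3.2,interpolation=3))
cv2.imwrite("pics/t_b.png",cv2.resize(a[150:300,300:490],None,fx=4,fy=4,interpolation=3))
cv2.imwrite("pics/s_a.png",cv2.resize(b[130:260,160:390],None,fx=3.4,fy=3.4,interpolation=3))
cv2.imwrite("pics/s_b.png",cv2.resize(b[225:420,290:530],None,fx=3,fy=3,interpolation=3))
E
```

```text
(no output)
```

View pics/t_a.png

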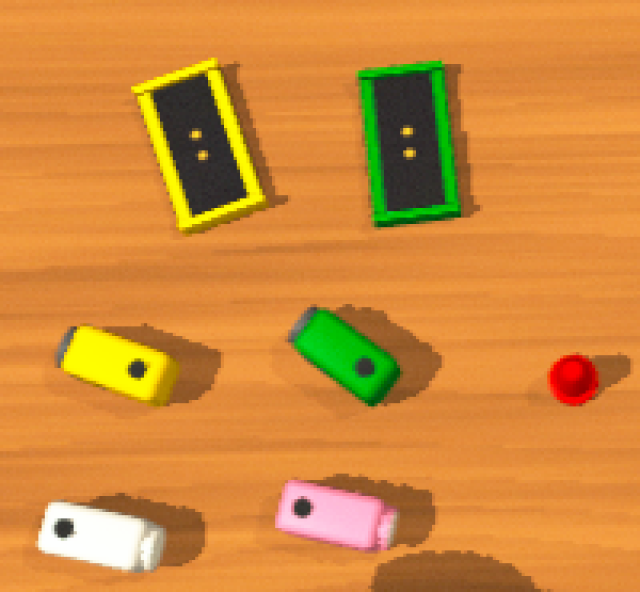

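View pics/t_b.png

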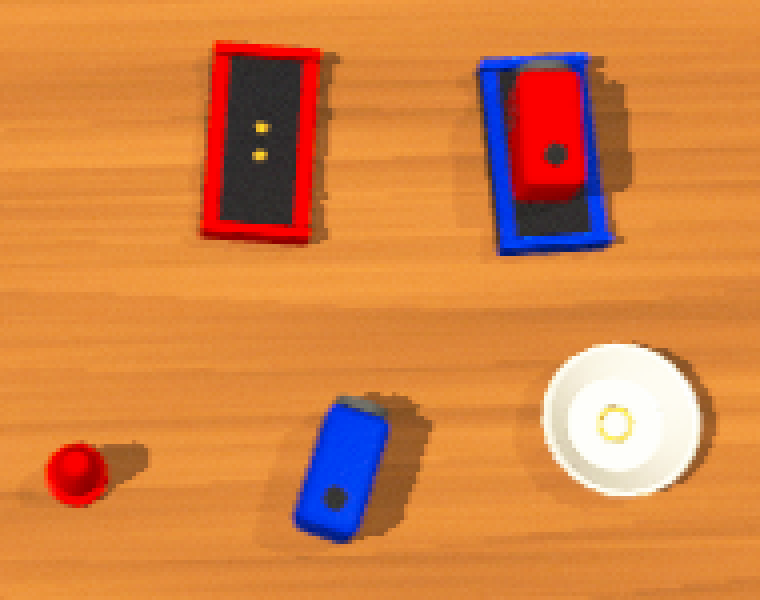

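View pics/s_a.png

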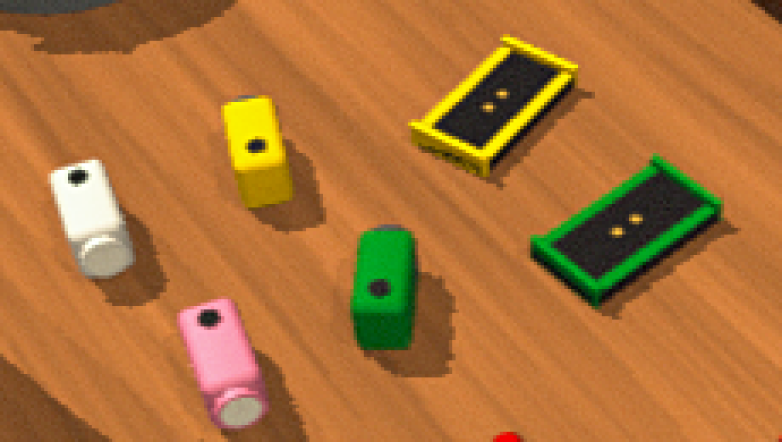

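View pics/s_b.png

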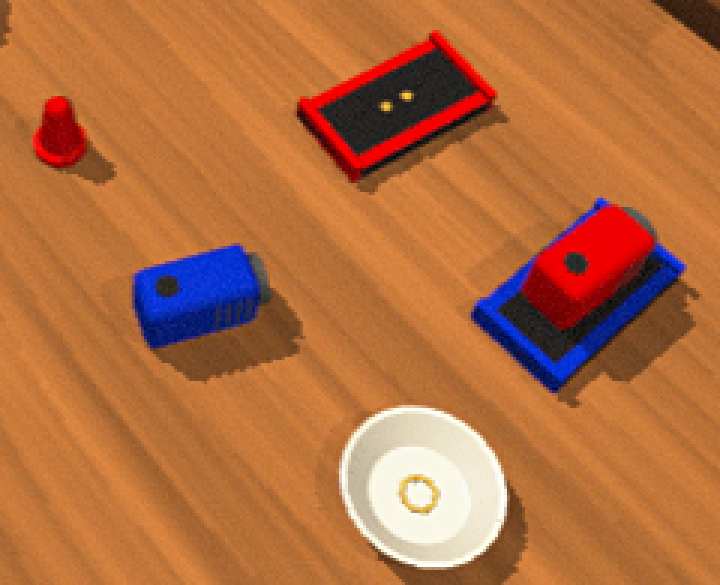

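```bash
python3 - <<'E'
import cv2,numpy as np
a=cv2.imread("pics/top0.png");b=cv2.imread("pics/side0.png")
def mk(name,im,boxes,f=6,w=66,h=62):
    t=[]
    for x,y in boxes:
        t.append(cv2.resize(im[y:y+h//1,x:x+w],None,fx=f,fy=f,interpolation=cv2.INTER_CUBIC))
    r=np.vstack([np.hstack(t[:2]),np.hstack(t[2:])]);
    cv2.imwrite(name,r);print(r.shape)
mk("pics/ct.png",a,[(172,165),(238,165),(335,155),(405,155)],6,66,50+0) if 0 else mk("pics/ct.png",a,[(172,163),(236,163),(333,155),(404,155)],f=4.8)
mk("pics/cs.png",b,[(272,135),(312,172),(386,230),(446,286)],f=4,w=80,h=70)
E
```

```text
(596, 634, 3)
(560, 640, 3)
```

View pics/ct.png

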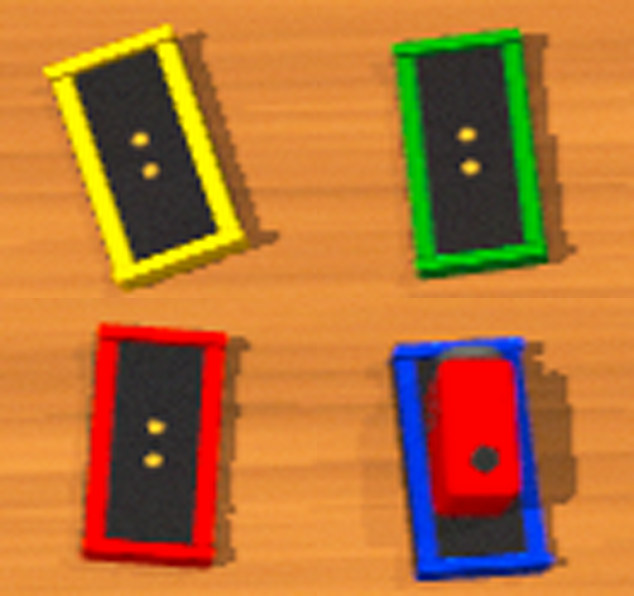

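View pics/cs.png

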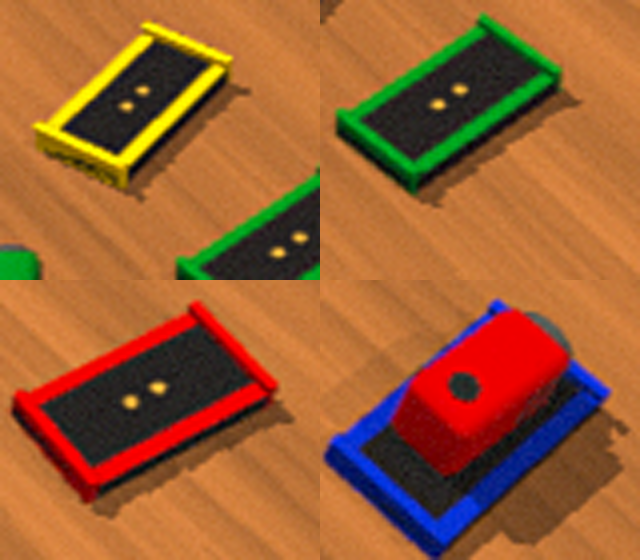

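```bash
cat > h.py <<'E'
import cv2,numpy as np
from scipy.optimize import minimize
from rig import vision
P={n:vision.camera_params(n) for n in("side","top")}
def proj(n,X):
    p=P[n];f=240/np.tan(np.radians(p["vfov"])/2)
    c=np.atleast_2d(X)@p["R"].T+p["t"]
    return np.c_[p["cx"]+f*c[:,0]/c[:,2],p["cy"]+f*c[:,1]/c[:,2]]
def mask(im,col):
    h,s,v=[c.astype(int) for c in cv2.split(cv2.cvtColor(im,cv2.COLOR_BGR2HSV))]
    return {"red":((h<=4)|(h>=176))&(s>190)&(v>60),"blue":(h>105)&(h<130)&(s>150)&(v>50),
     "green":(h>50)&(h<75)&(s>130)&(v>40),"yellow":(h>=25)&(h<34)&(s>170)&(v>60)}[col]
def comp(im,col,uv,rad=14):
    m=mask(im,col).astype(np.uint8)
    n,l,st,c=cv2.connectedComponentsWithStats(m,connectivity=8)
    # nearest component to uv, area>60
    best=min((i for i in range(1,n) if st[i,4]>40),key=lambda i:np.min(np.hypot(*(np.argwhere(l==i)-np.array(uv)[::-1]).T)))
    return l==best
S=8
def hullpix(m):
    pts=np.argwhere(m)[:,::-1].astype(np.float32)
    pts=np.vstack([pts+d for d in((-.5,-.5),(.5,.5),(.5,-.5),(-.5,.5))]).astype(np.float32)
    return cv2.convexHull(pts)[:,0]
def ras(poly,o,sz):
    im=np.zeros((sz[1]*S,sz[0]*S),np.uint8)
    cv2.fillPoly(im,[np.round((poly-o+.5)*S).astype(np.int32)],1);return im
def fit(hulls,model,x0,step=(.008,.008,.008,.1)):
    R={}
    for n,hl in hulls.items():
        o=np.floor(hl.min(0))-12;sz=(np.ceil(hl.max(0))-o+12).astype(int);R[n]=(o,sz,ras(hl,o,sz))
    def cost(p):
        c,s=np.cos(p[3]),np.sin(p[3]);X=model@np.array([[c,s,0],[-s,c,0],[0,0,1]])+[p[0],p[1],p[2]]
        e=0
        for n,(o,sz,r) in R.items():
            q=cv2.convexHull(proj(n,X).astype(np.float32))[:,0]
            e+=np.sum(ras(q,o,sz)!=r)/np.sum(r)
        return e
    sim=np.array([x0]+[np.array(x0)+np.eye(4)[i]*step[i] for i in range(4)])
    for k in range(3):
        r=minimize(cost,sim[0],method="Nelder-Mead",options=dict(initial_simplex=sim,xatol=1e-5,fatol=1e-5,maxiter=600))
        sim=np.array([r.x]+[r.x+np.eye(4)[i]*step[i]/2 for i in range(4)])
    return r.x,r.fun
def box(x0,x1,hy,z0,z1,r=0):
    pts=[]
    for x in(x0,x1):
        for y in(-hy,hy):
            for z in(z0,z1):
                if r==0: pts.append((x,y,z));continue
                for a in range(3):
                    k=[np.sign(x-(x0+x1)/2),np.sign(y),np.sign(z-(z0+z1)/2)]
                    for v in ((1,0,0),(0,1,0),(0,0,1),(.7,.7,0),(.7,0,.7),(0,.7,.7),(.58,.58,.58)):
                        pts.append((x-k[0]*r*(1-v[0]),y-k[1]*r*(1-v[1]),z-k[2]*r*(1-v[2])))
    return np.array(pts)
def ray(n,uv,z):
    p=P[n];f=240/np.tan(np.radians(p["vfov"])/2)
    d=p["R"].T@np.array([(uv[0]-p["cx"])/f,(uv[1]-p["cy"])/f,1]);c=-p["R"].T@p["t"]
    return c+d*(z-c[2])/d[2]
def charger_model(zl=0): return np.vstack([box(49,55,30,zl,18),box(-55,-49,30,zl,18)])/1e3
def light_model(xe=30,r=4): return box(-36,xe,17,0,40,r)/1e3
E
cat > m0.py <<'E'
from h import *
im={n:cv2.imread(f"pics/{n}0.png") for n in P}
ch={"yellow":((188,190),(313,143)),"green":((256,190),(322,200)),"red":((353,190),(392,262)),"blue":((426,195),(450,330))}
li={"yellow":((175,265),(235,178)),"green":((245,260),(273,215)),"red":((437,183),(487,315)),"blue":((385,266),(352,325))}
for c in ch:
    hs={n:hullpix(comp(im[n],c,ch[c][i])) for i,n in enumerate(("top","side"))}
    g=ray("top",hs["top"].mean(0),0.015)
    for zl in(0,8):
        print("CH",c,zl,*[np.round(v,4) for v in fit(hs,charger_model(zl),[g[0],g[1],0,{"yellow":.3,"green":.1,"red":-.05,"blue":.1}[c]])])
for c in li:
    hs={n:hullpix(comp(im[n],c,li[c][i])) for i,n in enumerate(("top","side"))}
    g=ray("top",hs["top"].mean(0),0.02)
    for xe in(36,31,28):
        print("LI",c,xe,*[np.round(v,4) for v in fit(hs,light_model(xe),[g[0],g[1],0,{"yellow":1.2,"green":.9,"red":.05,"blue":-.3}[c]])])
E
python3 m0.py
```

```text
CH yellow 0 [ 0.6412  0.2735 -0.1018  0.2906] 1.142
CH yellow 8 [ 0.6387  0.2714 -0.0993  0.3372] 1.1671
CH green 0 [0.6048 0.1046 0.0024 0.1081] 0.1206
CH green 8 [0.6038 0.1042 0.0022 0.1065] 0.0622
CH red 0 [ 0.6196 -0.1105  0.0027 -0.1014] 0.0602
CH red 8 [ 0.6189 -0.1104  0.0013 -0.1011] 0.0712
CH blue 0 [ 0.6093 -0.2653  0.0033  0.041 ] 0.2771
CH blue 8 [ 0.6073 -0.2656  0.0022  0.0397] 0.2566
LI yellow 36 [ 0.4552  0.3016 -0.0091  1.1955] 1.1535
LI yellow 31 [ 0.4563  0.3038 -0.0055  1.1896] 1.0287
LI yellow 28 [ 0.4562  0.3037 -0.0024  1.1982] 0.9336
LI green 36 [0.4546 0.1449 0.0034 0.9198] 0.2937
LI green 31 [0.4554 0.1462 0.0027 0.9258] 0.1654
LI green 28 [0.4559 0.1467 0.0025 0.9204] 0.1281
LI red 36 [ 0.6139 -0.2627  0.0132 -0.0236] 0.2428
LI red 31 [ 0.6139 -0.2626  0.0135 -0.0236] 0.1128
LI red 28 [ 0.6152 -0.2626  0.0137 -0.0233] 0.0698
LI blue 36 [ 0.4321 -0.1433  0.0024 -0.3583] 0.2631
LI blue 31 [ 0.4344 -0.1441  0.0028 -0.3582] 0.1155
LI blue 28 [ 0.4359 -0.1447  0.0033 -0.351 ] 0.0815
```

```bash
python3 - <<'E'
from h import *
im={n:cv2.imread(f"pics/{n}0.png") for n in P}
for n,pts in(("top",[(175,265),(168,265),(190,270),(190,180),(210,200),(190,320),(170,285)]),("side",[(235,170),(237,185),(300,165),(285,165)])):
    h=cv2.cvtColor(im[n],cv2.COLOR_BGR2HSV)
    print(n,[tuple(h[y,x]) for x,y in pts])
    m=mask(im[n],"yellow");print(cv2.connectedComponentsWithStats(m.astype(np.uint8))[2][:12])
E
```

```text
top [(np.uint8(30), np.uint8(255), np.uint8(254)), (np.uint8(30), np.uint8(255), np.uint8(254)), (np.uint8(23), np.uint8(255), np.uint8(182)), (np.uint8(0), np.uint8(36), np.uint8(43)), (np.uint8(174), np.uint8(25), np.uint8(52)), (np.uint8(19), np.uint8(69), np.uint8(173)), (np.uint8(14), np.uint8(182), np.uint8(230))]
[[     0      0    640    480 305992]
 [   406     65      9     23     92]
 [   220     69      9     24     94]
 [     1     81      1      1      1]
 [   483    113      1      1      1]
 [   481    114      1      2      2]
 [   553    118      2      2      2]
 [   491    138      5      1      5]
 [   181    168     42     53    543]
 [   270    169      1      1      1]
 [   251    172      1      1      1]
 [   252    179      1      2      2]]
side [(np.uint8(26), np.uint8(255), np.uint8(206)), (np.uint8(23), np.uint8(255), np.uint8(168)), (np.uint8(13), np.uint8(51), np.uint8(35)), (np.uint8(29), np.uint8(255), np.uint8(253))]
[[     0      0    640    480 306594]
 [   308    141     22      9     41]
 [   280    144     48     32    305]
 [   226    159     17     21    246]
 [   288    174      1      1      1]
 [   356    177      1      1      1]
 [   350    178      1      1      1]
 [   360    180      1      1      1]
 [   363    182      1      1      1]
 [   367    185      1      1      1]
 [   281    199      1      1      1]
 [   265    200      1      1      1]]
```

```bash
python3 - <<'E'
s=open('h.py').read()
s=s.replace('"yellow":(h>=25)&(h<34)&(s>170)&(v>60)','"yellow":(h>=19)&(h<34)&(s>225)&(v>60)')
s+='''
def roi(im,col,b,mn=6):
    m=np.zeros(im.shape[:2],np.uint8);x0,y0,x1,y1=b
    m[y0:y1,x0:x1]=mask(im,col)[y0:y1,x0:x1]
    n,l,st,c=cv2.connectedComponentsWithStats(m,connectivity=8)
    return np.isin(l,[i for i in range(1,n) if st[i,4]>=mn])
'''
open('h.py','w').write(s)
E
cat > m0.py <<'E'
from h import *
import json
im={n:cv2.imread(f"pics/{n}0.png") for n in P}
ch={"yellow":((178,160,228,228),(275,136,336,186)),"green":((245,162,292,226),(310,172,378,220)),"red":((345,155,386,216),(385,232,460,287)),"blue":((412,158,460,220),(444,285,522,356))}
li={"yellow":((155,245,200,280),(222,152,250,194)),"green":((228,240,270,280),(260,192,287,238)),"red":((422,158,450,205),(460,288,512,340)),"blue":((370,245,402,292),(330,302,384,344))}
ya={"yellow":.3,"green":.1,"red":-.05,"blue":.1}
for c in ch:
    hs={n:hullpix(roi(im[n],c,ch[c][i])) for i,n in enumerate(("top","side"))}
    g=ray("top",hs["top"].mean(0),0.015)
    for zl in(0,6):
        r=fit(hs,charger_model(zl),[g[0],g[1],0,ya[c]])
        print("CH",c,zl,*[np.round(v,4) for v in r])
for c in li:
    hs={n:hullpix(roi(im[n],c,li[c][i])) for i,n in enumerate(("top","side"))}
    g=ray("top",hs["top"].mean(0),0.02)
    for xe in(28,26,24):
        print("LI",c,xe,*[np.round(v,4) for v in fit(hs,light_model(xe),[g[0],g[1],0,{"yellow":1.2,"green":.9,"red":.05,"blue":-.3}[c]])])
# gold dots: triangulation check
E
python3 m0.py
```

```text
CH yellow 0 [0.605  0.2485 0.0041 0.347 ] 0.0873
CH yellow 6 [0.604  0.2475 0.0045 0.3392] 0.1617
CH green 0 [0.6048 0.1046 0.0024 0.1081] 0.1206
CH green 6 [0.6038 0.1042 0.0025 0.1055] 0.0592
CH red 0 [ 0.6196 -0.1105  0.0027 -0.1014] 0.0602
CH red 6 [ 0.6187 -0.1104  0.0021 -0.0991] 0.0512
CH blue 0 [ 0.6088 -0.2649  0.0047  0.0433] 0.0648
CH blue 6 [ 0.6075 -0.2651  0.0043  0.0441] 0.0509
LI yellow 28 [0.4536 0.2978 0.0017 1.2083] 0.1461
LI yellow 26 [0.4538 0.2988 0.0022 1.2237] 0.1784
LI yellow 24 [0.453  0.298  0.0044 1.2219] 0.2095
LI green 28 [0.4559 0.1467 0.0025 0.9204] 0.1281
LI green 26 [0.4559 0.1467 0.0034 0.923 ] 0.1304
LI green 24 [0.4564 0.1475 0.0036 0.9227] 0.1536
LI red 28 [ 0.6152 -0.2626  0.0137 -0.0233] 0.0698
LI red 26 [ 0.6163 -0.2626  0.0144 -0.0227] 0.097
LI red 24 [ 0.6172 -0.2627  0.014  -0.0315] 0.1352
LI blue 28 [ 0.4359 -0.1447  0.0033 -0.351 ] 0.0815
LI blue 26 [ 0.4366 -0.1449  0.0038 -0.3489] 0.1069
LI blue 24 [ 0.4382 -0.1454  0.003  -0.3477] 0.1481
```

```bash
cat > ov.py <<'E'
from h import *
def overlay(tag,chs,lis,out,f=4):
    B={"top":[(150,155,200,130),(330,150,160,150)],"side":[(215,130,170,115),(320,225,210,140)]}
    for n in P:
        im=cv2.imread(f"pics/{n}{tag}.png")
        for k,(x,y,w,h) in enumerate(B[n]):
            g=cv2.resize(im[y:y+h,x:x+w],None,fx=f,fy=f,interpolation=cv2.INTER_CUBIC)
            def dr(pts,p,col,closed=True):
                c,s=np.cos(p[3]),np.sin(p[3]);X=np.array(pts)/1e3@np.array([[c,s,0],[-s,c,0],[0,0,1]])+p[:3]
                q=((proj(n,X)-[x,y]+.5)*f-.5)
                cv2.polylines(g,[np.round(q*8).astype(np.int32)],closed,col,1,cv2.LINE_AA,3)
            for p in chs:
                for sx in(1,-1): dr([(sx*49,30,18),(sx*55,30,18),(sx*55,-30,18),(sx*49,-30,18)],p,(255,255,255))
                dr([(-3,0,12),(3,0,12)],p,(255,255,0),False);dr([(0,-3,12),(0,3,12)],p,(255,255,0),False)
            for p in lis:
                dr([(-36,17,40),(28,17,40),(28,-17,40),(-36,-17,40)],p,(255,255,255))
                a=np.linspace(0,6.28,24);dr([(36,14*np.cos(t),20+14*np.sin(t)) for t in a],p,(255,0,255))
            cv2.imwrite(f"pics/{out}_{n}{k}.png",g)
E
python3 - <<'E'
from ov import *
overlay("0",[[.6042,.2483,.003,.345],[.6040,.1043,.0025,.106],[.6189,-.1104,.0023,-.1],[.608,-.265,.004,.0435]],
[[.4536,.2983,.002,1.21],[.4559,.1467,.0025,.92],[.6152,-.2626,.0137,-.0233],[.4359,-.1447,.003,-.351]],"ov")
a=[cv2.imread(f"pics/ov_{n}.png") for n in("top0","top1","side0","side1")]
for i in a:print(i.shape)
E
```

```text
(520, 800, 3)
(600, 640, 3)
(460, 680, 3)
(560, 840, 3)
```

View pics/ov_top0.png

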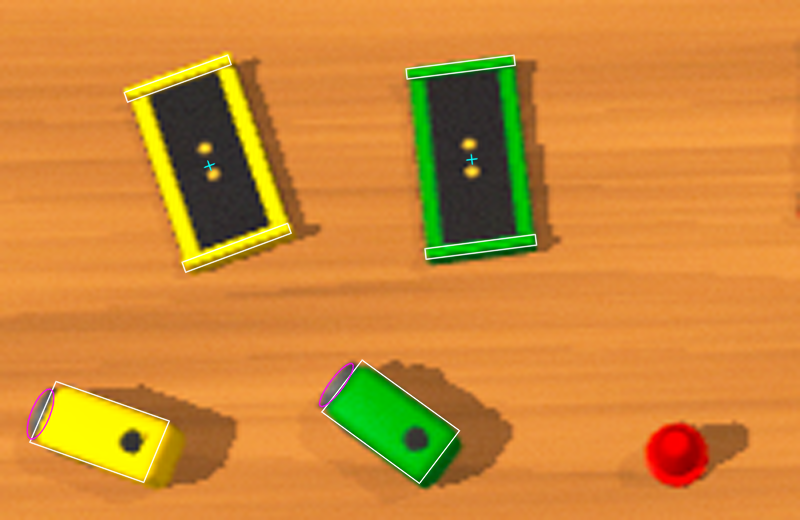

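View pics/ov_top1.png

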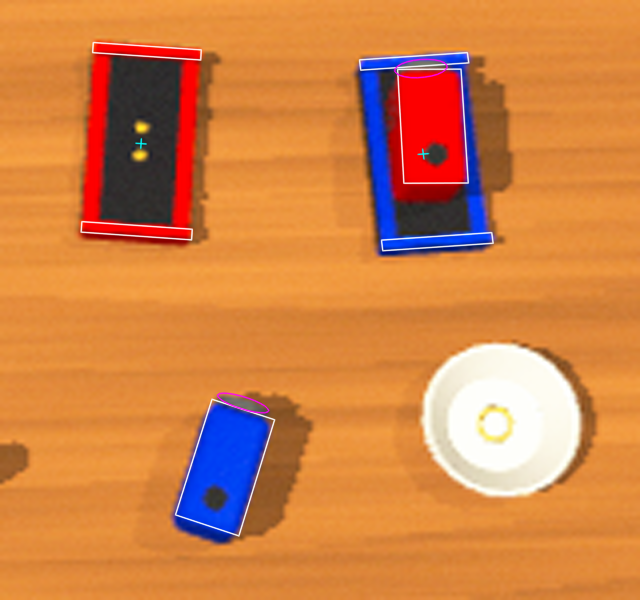

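View pics/ov_side0.png

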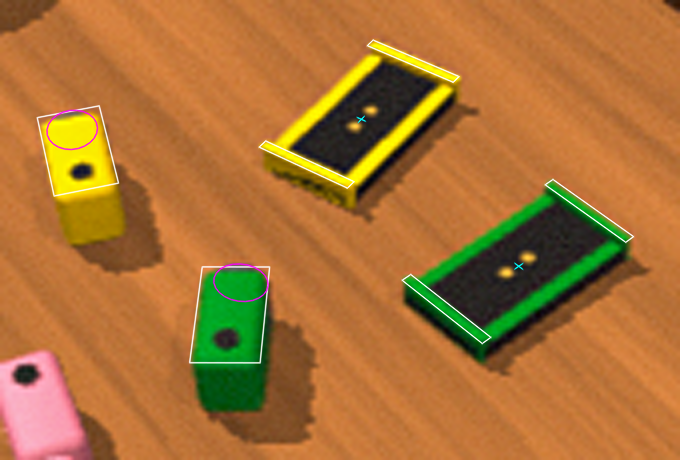

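View pics/ov_side1.png

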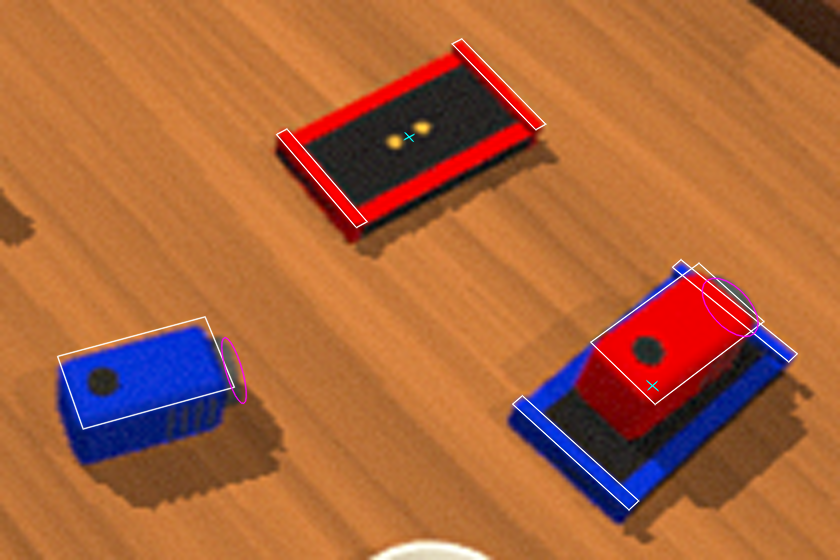

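```bash
cat > plan.py <<'E'
import sys,numpy as np
from rig import manip
from scipy.spatial.transform import Rotation as Ro
def plan(x,y,z,phi,maxs=6.0):
    s=manip.get_state();q=s["ee_rot"];R=Ro.from_quat([q[1],q[2],q[3],q[0]]).as_matrix()
    cur=np.arctan2(R[1,0],R[0,0]);d=(phi-cur+np.pi/2)%np.pi-np.pi/2
    print("t %.2f pos %s phi %.4f tilt %s F %s w %.4f q6 %.2f"%(s["clock"],np.round(s["position"],4),cur,np.round(R[2,[0,2]],4),np.round(s["contact_force"],1),s["width"],s["qpos"][5]))
    n=max(1,int(np.ceil(abs(d)/.185)))
    c,sn=np.cos(cur+d),np.sin(cur+d);X=np.array([c,sn,0]);Z=np.cross(X,[0,0,-1])
    D=(np.array([x,y,z])-s["position"])*100
    t=np.array([D@X,-D[2],D@Z]);m=max(1,int(np.ceil(np.linalg.norm(t)/maxs)))
    print("phi target %.4f: turn wy total %.4f = %d x %.4f | shift total %s = %d x %s"%(cur+d,-d,n,-d/n,np.round(t,2),m,np.round(t/m,3)))
if __name__=="__main__": plan(*map(float,sys.argv[1:5]))
E
python3 plan.py .615 -.263 .30 1.547
```

```text
t 0.10 pos [0.1337 0.559  0.4039] phi 1.3360 tilt [-0.0017  0.0002] F [ 0.2 -0.  -0.1] w 0.0858 q6 -0.12
phi target 1.5470: turn wy total -0.2110 = 2 x -0.1055 | shift total [-81.04  10.39 -50.07] = 16 x [-5.065  0.649 -3.129]
```

>>> arm_command(increments=[0, -0.105, 0, 0, 0, 0, 0, 0, -0.106, 0, 0, 0, 0, 0, 0, 0, 0, -3, 0.4, -1.9, 0, 0, 0, 0, -4, 0.6, -2.5, 0, 0, 0, 0, -4, 0.6, -2.5, 0], grip_force=40)

```text
clock: 0.72
position: [0.2005, 0.4465, 0.388]
ee_rot: [-0.506, 0.506, 0.494, -0.494]
contact_force: [1.5, -0.3, 0.4]
width: 0.0854
```

```bash
python3 plan.py .615 -.263 .30 1.547
```

```text
t 0.72 pos [0.2005 0.4465 0.388 ] phi 1.5480 tilt [-0.0008  0.0001] F [ 1.5 -0.3  0.4] w 0.0854 q6 -0.54
phi target 1.5470: turn wy total 0.0010 = 1 x 0.0010 | shift total [-69.94   8.8  -43.13] = 14 x [-4.996  0.629 -3.08 ]
```

>>> arm_command(increments=[0, 0, 0, -5, 0.63, -3.08, 0, 0, 0, 0, -5, 0.63, -3.08, 0, 0, 0, 0, -5, 0.63, -3.08, 0, 0, 0, 0, -5, 0.63, -3.08, 0, 0, 0, 0, -5, 0.63, -3.08, 0, 0, 0, 0, -5, 0.63, -3.08, 0, 0, 0, 0, -5, 0.63, -3.08, 0, 0, 0, 0, -5, 0.63, -3.08, 0])

```text
clock: 1.72
position: [0.4375, 0.04, 0.338]
ee_rot: [0.506, -0.506, -0.494, 0.494]
contact_force: [0.6, 0.9, 0.4]
width: 0.0853
```

>>> arm_command(increments=[0, 0, 0, -5, 0.63, -3.08, 0, 0, 0, 0, -5, 0.63, -3.08, 0, 0, 0, 0, -5, 0.63, -3.08, 0, 0, 0, 0, -5, 0.63, -3.08, 0, 0, 0, 0, -5, 0.63, -3.08, 0, 0, 0, 0, -3, 0.63, -2, 0, 0, 0, 0, 0, 0, 0, 0])

```text
clock: 2.6
position: [0.605, -0.2446, 0.2987]
ee_rot: [0.507, -0.506, -0.493, 0.494]
contact_force: [-0.2, 0.3, 0.1]
width: 0.0851
```

```bash
python3 plan.py .615 -.263 .25 1.547
```

```text
t 2.60 pos [ 0.605  -0.2446  0.2987] phi 1.5445 tilt [0.0002 0.0011] F [-0.2  0.3  0.1] w 0.0851 q6 -2.04
phi target 1.5470: turn wy total -0.0025 = 1 x -0.0025 | shift total [-1.81  4.87 -1.04] = 1 x [-1.813  4.874 -1.04 ]
```

>>> arm_command(increments=[0, 0, 0, -1.82, 2, -1.04, 0, 0, 0, 0, 0, 2.87, 0, 0, 0, 0, 0, 0, 0, 0, 0, 0, 0, 0, 0, 0, 0])

```text
invalid input
```

```bash
python3 plan.py .615 -.263 .19 1.547; python3 - <<'E'
from rig import vision
import cv2
for n,(x,y,w,h) in (("side",(400,180,200,150)),("top",(340,100,200,150))):
    im=vision.get_image(n)[:,:,::-1];cv2.imwrite(f"pics/{n}1.png",im);cv2.imwrite(f"pics/{n}1c.png",cv2.resize(im[y:y+h,x:x+w],None,fx=3,fy=3))
E
```

```text
t 2.60 pos [ 0.605  -0.2446  0.2987] phi 1.5445 tilt [0.0002 0.0011] F [-0.2  0.3  0.1] w 0.0851 q6 -2.04
phi target 1.5470: turn wy total -0.0025 = 1 x -0.0025 | shift total [-1.81 10.87 -1.04] = 2 x [-0.906  5.437 -0.52 ]
```

View pics/side1.png

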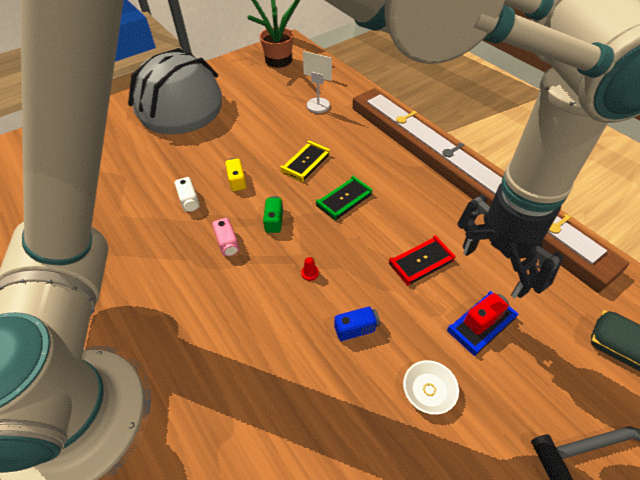

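View pics/top1.png

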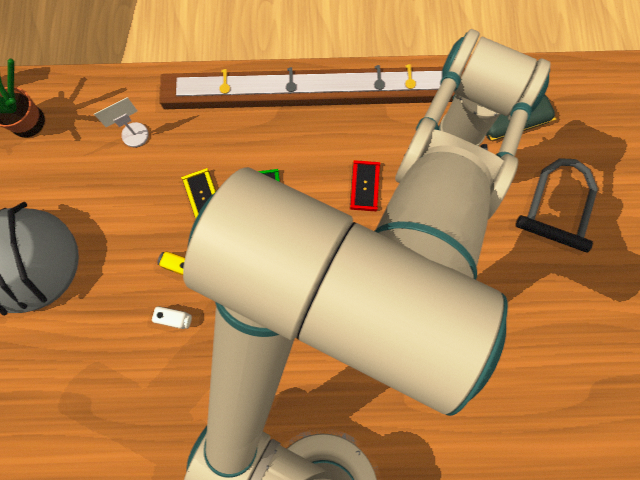

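>>> arm_command(increments=[0, 0, 0, -1.82, 2, -1.04, 0, 0, 0, 0, 0, 2.87, 0, 0, 0, 0, 0, 0, 0, 0, 0, 0, 0, 0, 0, 0, 0, 0])

```text
clock: 3.2
position: [0.6142, -0.2597, 0.253]
ee_rot: [-0.505, 0.506, 0.494, -0.494]
contact_force: [0.4, 0.1, 0.3]
width: 0.0854
```

```bash
python3 plan.py .615 -.263 .19 1.547
```

```text
t 3.20 pos [ 0.6142 -0.2597  0.253 ] phi 1.5479 tilt [-0.0002 -0.0009] F [0.4 0.1 0.3] w 0.0854 q6 -2.05
phi target 1.5470: turn wy total 0.0009 = 1 x 0.0009 | shift total [-0.33  6.3  -0.09] = 2 x [-0.164  3.148 -0.044]
```

>>> arm_command(increments=[0, 0, 0, -0.33, 2, -0.09, 0, 0, 0, 0, 0, 2.2, 0, 0, 0, 0, 0, 0, 2.1, 0, 0, 0, 0, 0, 0, 0, 0, 0])

```text
clock: 3.7
position: [0.6147, -0.2633, 0.1888]
ee_rot: [0.506, -0.505, -0.494, 0.494]
contact_force: [-0.1, 0.4, -0.7]
width: 0.0855
```

```bash
python3 plan.py .615 -.263 .19 1.547; python3 - <<'E'
from rig import vision
import cv2
for n,(x,y,w,h) in (("side",(400,180,200,190)),):
    im=vision.get_image(n)[:,:,::-1];cv2.imwrite(f"pics/{n}2c.png",cv2.resize(im[y:y+h,x:x+w],None,fx=3,fy=3))
E
```

```text
t 3.70 pos [ 0.6147 -0.2633  0.1888] phi 1.5475 tilt [0.0008 0.0012] F [-0.1  0.4 -0.7] w 0.0855 q6 -2.06
phi target 1.5470: turn wy total 0.0005 = 1 x 0.0005 | shift total [ 0.03 -0.12 -0.03] = 1 x [ 0.03  -0.121 -0.026]
```

View pics/side2c.png

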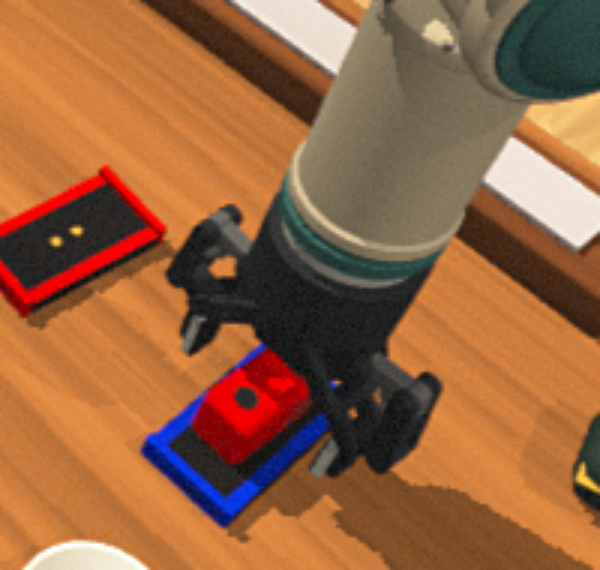

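>>> arm_command(increments=[0, 0, 0, 0, -0.1, 0, 1, 0, 0, 0, 0, 0, 0, 1, 0, 0, 0, 0, 0, 0, 1, 0, 0, 0, 0, 0, 0, 1, 0, 0, 0, 0, 0, 0, 1, 0, 0, 0, 0, 0, 0, 1])

```text
clock: 4.5
position: [0.6153, -0.2641, 0.1908]
ee_rot: [-0.505, 0.506, 0.494, -0.494]
contact_force: [0.3, 0.2, 6.2]
width: 0.0333
```

```bash
python3 plan.py .615 -.263 .22 1.547
```

```text
t 4.50 pos [ 0.6153 -0.2641  0.1908] phi 1.5469 tilt [-0.0005 -0.0014] F [0.3 0.2 6.2] w 0.0333 q6 -2.06
phi target 1.5470: turn wy total -0.0001 = 1 x -0.0001 | shift total [ 0.1  -2.92  0.04] = 1 x [ 0.104 -2.925  0.037]
```

>>> arm_command(increments=[0, 0, 0, 0, -2, 0, 1, 0, 0, 0, 0, -3, 0, 1, 0, 0, 0, 0, -1, 0, 1, 0, 0.076, 0, 0, 0, 0, 1, 0, 0, 0, 0, 0, 0, 1])

```text
clock: 5.12
position: [0.6146, -0.2638, 0.2488]
ee_rot: [0.525, -0.524, -0.474, 0.475]
contact_force: [0.4, 0.2, -1.1]
width: 0.0336
```

```bash
python3 plan.py .619 -.1105 .25 1.471
```

```text
t 5.12 pos [ 0.6146 -0.2638  0.2488] phi 1.4718 tilt [0.0007 0.0016] F [ 0.4  0.2 -1.1] w 0.0336 q6 -1.98
phi target 1.4710: turn wy total 0.0008 = 1 x 0.0008 | shift total [15.3  -0.12  1.09] = 3 x [ 5.099 -0.039  0.364]
```

>>> arm_command(increments=[0, 0, 0, 4, 0, 0.3, 1, 0, 0, 0, 5, 0, 0.35, 1, 0, 0, 0, 4.3, 0, 0.3, 1, 0, 0, 0, 2, 0, 0.14, 1, 0, 0, 0, 0, 0, 0, 1, 0, 0, 0, 0, 0, 0, 1])

```text
clock: 5.88
position: [0.6196, -0.1118, 0.2496]
ee_rot: [-0.524, 0.525, 0.474, -0.475]
contact_force: [0.7, 0.3, -2.0]
width: 0.0332
```

```bash
python3 plan.py .619 -.1105 .20 1.471; python3 - <<'E'
from rig import vision
import cv2
for n,(x,y,w,h) in (("side",(350,130,200,190)),):
    im=vision.get_image(n)[:,:,::-1];cv2.imwrite(f"pics/{n}3c.png",cv2.resize(im[y:y+h,x:x+w],None,fx=3,fy=3))
E
```

```text
t 5.88 pos [ 0.6196 -0.1118  0.2496] phi 1.4709 tilt [-0.001  -0.0003] F [ 0.7  0.3 -2. ] w 0.0332 q6 -1.76
phi target 1.4710: turn wy total -0.0001 = 1 x -0.0001 | shift total [0.12 4.96 0.08] = 1 x [0.124 4.963 0.075]
```

View pics/side3c.png

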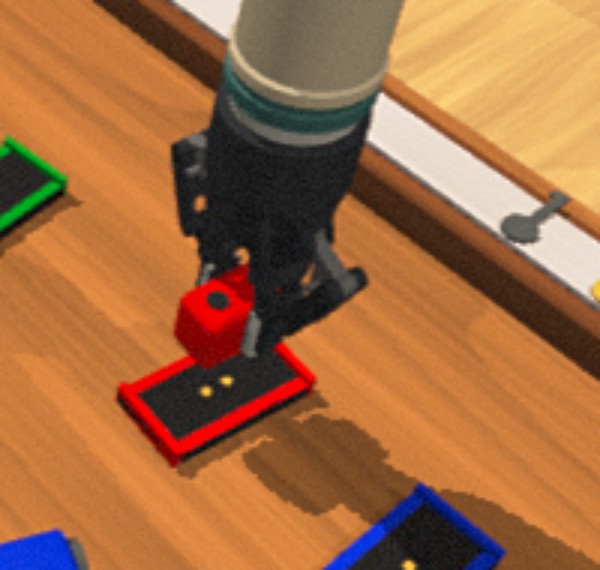

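>>> arm_command(increments=[0, 0, 0, 0.12, 3, 0.08, 1, 0, 0, 0, 0, 2.4, 0, 1, 0, 0, 0, 0, 0.2, 0, 1, 0, 0, 0, 0, 0, 0, 1])

```text
clock: 6.42
position: [0.6192, -0.1103, 0.1942]
ee_rot: [-0.524, 0.525, 0.474, -0.474]
contact_force: [-0.2, 0.6, -0.8]
width: 0.0338
```

```bash
python3 plan.py .619 -.1105 .1905 1.471
```

```text
t 6.42 pos [ 0.6192 -0.1103  0.1942] phi 1.4700 tilt [-0.0002 -0.0009] F [-0.2  0.6 -0.8] w 0.0338 q6 -1.76
phi target 1.4710: turn wy total -0.0010 = 1 x -0.0010 | shift total [-0.02  0.37  0.01] = 1 x [-0.018  0.374  0.015]
```

>>> arm_command(increments=[0, 0, 0, 0, 0.2, 0, 1, 0, 0, 0, 0, 0.1, 0, 1, 0, 0, 0, 0, 0, 0, 1])

```text
clock: 6.8
position: [0.6188, -0.1093, 0.1912]
ee_rot: [-0.524, 0.524, 0.475, -0.474]
contact_force: [0.4, -0.1, -0.9]
width: 0.0332
```

>>> arm_command(increments=[0, 0, 0, 0, 0.1, 0, 1, 0, 0, 0, 0, 0, 0, 1, 0, 0, 0, 0, 0, 0, 1])

```text
clock: 7.18
position: [0.6189, -0.1093, 0.1907]
ee_rot: [-0.524, 0.525, 0.475, -0.474]
contact_force: [-1.3, 0.7, 5.1]
width: 0.0335
```

>>> arm_command(increments=[0, 0, 0, 0, 0, 0, 0.3, 0, 0, 0, 0, 0, 0, 0.2, 0, 0, 0, 0, 0, 0, 0.2, 0, 0, 0, 0, -2, 0, 0.1, 0, 0, 0, 0, -4, 0, 0, 0, 0, 0, 0, -5, 0, 0, 0, 0, 0, 0, 0, 0, 0])

```text
clock: 8.05
position: [0.6203, -0.1097, 0.3044]
ee_rot: [-0.521, 0.527, 0.476, -0.473]
contact_force: [0.0, -0.2, 0.6]
width: 0.0857
```

```bash
python3 -c "
import math
print(-.351+math.pi/2)"; python3 plan.py .4359 -.1447 .28 1.22; python3 - <<'E'
from rig import vision
import cv2
for n,(x,y,w,h) in (("side",(350,200,200,190)),("top",(300,130,200,150))):
    im=vision.get_image(n)[:,:,::-1];cv2.imwrite(f"pics/{n}4.png",im);cv2.imwrite(f"pics/{n}4c.png",cv2.resize(im[y:y+h,x:x+w],None,fx=3,fy=3))
E
```

```text
1.2197963267948966
t 8.05 pos [ 0.6203 -0.1097  0.3044] phi 1.4710 tilt [-0.0017 -0.0095] F [ 0.  -0.2  0.6] w 0.0857 q6 -1.76
phi target 1.2200: turn wy total 0.2510 = 2 x 0.1255 | shift total [-9.62  2.44 16.11] = 4 x [-2.405  0.609  4.028]
```

View pics/side4c.png

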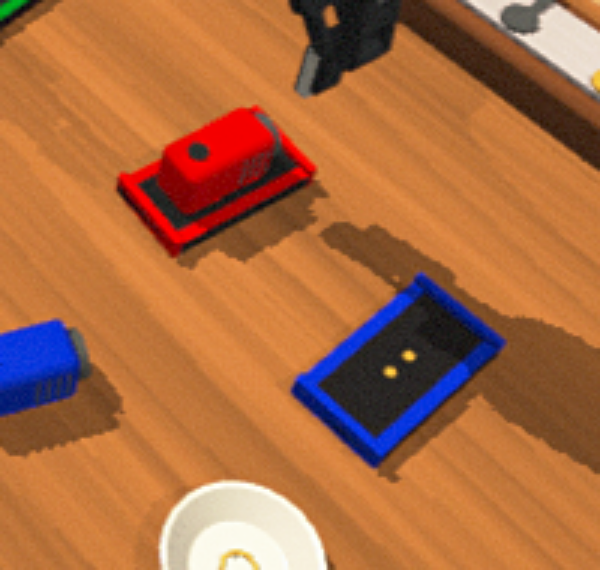

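View pics/top4c.png

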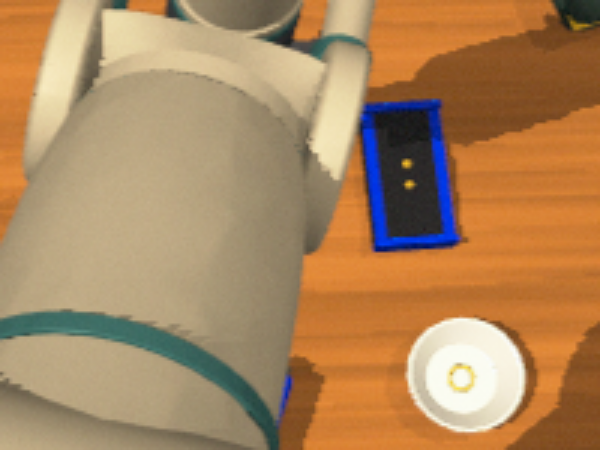

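```bash
python3 - <<'E'
from h import *
from scipy.optimize import least_squares
def tri(a,b): return least_squares(lambda X:np.r_[proj("top",X)[0]-a,proj("side",X)[0]-b],[.6,0,.01]).x
print(tri((408/3+300-.33,174/3+130-.33),(399.5/3+350-.33,364/3+200-.33)))
E
```

```text
[ 0.60825784 -0.26546527  0.01626764]
```

>>> arm_command(increments=[0, 0.125, 0, 0, 0, 0, 0, 0, 0.126, 0, 0, 0, 0, 0, 0, 0, 0, -2.4, 0.6, 4, 0, 0, 0, 0, -2.4, 0.6, 4, 0, 0, 0, 0, -2.4, 0.6, 4, 0, 0, 0, 0, -2.4, 0.6, 4, 0, 0, 0, 0, 0, 0, 0, 0])

```text
clock: 9.02
position: [0.4313, -0.1437, 0.2735]
ee_rot: [0.583, -0.577, -0.403, 0.406]
contact_force: [1.4, -0.2, -0.1]
width: 0.0851
```

```bash
python3 plan.py .4359 -.1447 .23 1.22
```

```text
t 9.03 pos [ 0.4313 -0.1437  0.2735] phi 1.2179 tilt [0.0007 0.0083] F [ 1.4 -0.2 -0.1] w 0.0851 q6 -1.69
phi target 1.2200: turn wy total -0.0021 = 1 x -0.0021 | shift total [ 0.06  4.35 -0.46] = 1 x [ 0.06   4.354 -0.463]
```

>>> arm_command(increments=[0, 0, 0, 0.06, 3, -0.46, 0, 0, 0, 0, 0, 2, 0, 0, 0, 0, 0, 0, 0, 0, 0, 0, 0, 0, 0, 0, 0, 0])

```text
clock: 9.52
position: [0.4407, -0.1456, 0.2258]
ee_rot: [-0.58, 0.58, 0.405, -0.405]
contact_force: [0.2, 0.2, 0.9]
width: 0.0855
```

```bash
python3 plan.py .4359 -.1447 .179 1.22;python3 - <<'E'
from rig import vision
import cv2
for n,(x,y,w,h) in (("side",(260,220,200,190)),):
    im=vision.get_image(n)[:,:,::-1];cv2.imwrite(f"pics/{n}5c.png",cv2.resize(im[y:y+h,x:x+w],None,fx=3,fy=3))
E
```

```text
t 9.53 pos [ 0.4407 -0.1456  0.2258] phi 1.2202 tilt [ 0.0001 -0.0001] F [0.2 0.2 0.9] w 0.0855 q6 -1.69
phi target 1.2200: turn wy total 0.0002 = 1 x 0.0002 | shift total [-0.08  4.68  0.48] = 1 x [-0.078  4.68   0.479]
```

View pics/side5c.png

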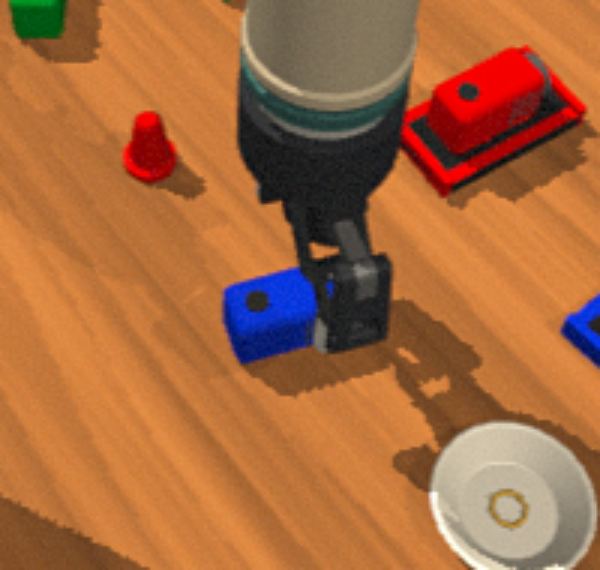

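>>> arm_command(increments=[0, 0, 0, -0.08, 2, 0.48, 0, 0, 0, 0, 0, 2.68, 0, 0, 0, 0, 0, 0, 0, 0, 0, 0, 0, 0, 0, 0, 0, 0])

```text
clock: 10.07
position: [0.4359, -0.1449, 0.1799]
ee_rot: [-0.579, 0.58, 0.405, -0.405]
contact_force: [-0.2, 0.5, 0.1]
width: 0.0853
```

```bash
python3 plan.py .4359 -.1447 .179 1.22
```

```text
t 10.07 pos [ 0.4359 -0.1449  0.1799] phi 1.2201 tilt [-0.0001 -0.002 ] F [-0.2  0.5  0.1] w 0.0853 q6 -1.69
phi target 1.2200: turn wy total 0.0001 = 1 x 0.0001 | shift total [0.02 0.09 0.01] = 1 x [0.017 0.095 0.008]
```

Close and lift.

>>> arm_command(increments=[0, 0, 0, 0, 0, 0, 1, 0, 0, 0, 0, 0, 0, 1, 0, 0, 0, 0, 0, 0, 1, 0, 0, 0, 0, 0, 0, 1, 0, 0, 0, 0, 0, 0, 1, 0, 0, 0, 0, 0, 0, 1])

```text
clock: 10.82
position: [0.4355, -0.1447, 0.1795]
ee_rot: [-0.579, 0.58, 0.405, -0.405]
contact_force: [-0.9, 0.9, 6.1]
width: 0.0335
```

>>> arm_command(increments=[0, 0, 0, 0, -2, 0, 1, 0, 0, 0, 0, -4, 0, 1, 0, 0, 0, 0, -2, 0, 1, 0, 0, 0, 0, 0, 0, 1])

```text
clock: 11.32
position: [0.4356, -0.1448, 0.26]
ee_rot: [-0.579, 0.581, 0.406, -0.405]
contact_force: [1.2, -0.1, -2.1]
width: 0.0332
```

```bash
python3 plan.py .608 -.2652 .255 1.615
```

```text
t 11.32 pos [ 0.4356 -0.1448  0.26  ] phi 1.2200 tilt [-0.0004 -0.0033] F [ 1.2 -0.1 -2.1] w 0.0332 q6 -1.69
phi target 1.6150: turn wy total -0.3950 = 3 x -0.1317 | shift total [-12.79   0.5  -16.69] = 4 x [-3.197  0.126 -4.172]
```

>>> arm_command(increments=[0, -0.131, 0, 0, 0, 0, 1, 0, -0.132, 0, 0, 0, 0, 1, 0, -0.132, 0, 0, 0, 0, 1, 0, 0, 0, -3.2, 0.1, -4.1, 1, 0, 0, 0, -3.2, 0.1, -4.2, 1, 0, 0, 0, -3.2, 0.1, -4.2, 1, 0, 0, 0, -3.2, 0.1, -4.1, 1, 0, 0, 0, 0, 0, 0, 1])

```text
clock: 12.32
position: [0.6091, -0.2674, 0.2521]
ee_rot: [0.489, -0.489, -0.511, 0.511]
contact_force: [-0.0, 0.4, -0.8]
width: 0.0338
```

>>> arm_command(increments=[0, 0, 0, 0, 0, 0, 1, 0, 0, 0, 0, 0, 0, 1])

```text
clock: 12.58
position: [0.6056, -0.2643, 0.2541]
ee_rot: [0.49, -0.488, -0.511, 0.511]
contact_force: [0.4, -0.1, -1.0]
width: 0.0332
```

```bash
python3 plan.py .608 -.2652 .2 1.615
```

```text
t 12.57 pos [ 0.6056 -0.2643  0.2541] phi 1.6153 tilt [0.0016 0.0023] F [ 0.4 -0.1 -1. ] w 0.0332 q6 -2.13
phi target 1.6150: turn wy total 0.0003 = 1 x 0.0003 | shift total [-0.1   5.41 -0.23] = 1 x [-0.105  5.409 -0.234]
```

>>> arm_command(increments=[0, 0, 0, -0.1, 3, -0.23, 1, 0, 0, 0, 0, 3, 0, 1, 0, 0, 0, 0, 0.1, 0, 1, 0, 0, 0, 0, 0, 0, 1])

```text
clock: 13.08
position: [0.6088, -0.2657, 0.1948]
ee_rot: [-0.489, 0.489, 0.511, -0.511]
contact_force: [1.0, -0.2, -0.6]
width: 0.0339
```

```bash
python3 plan.py .608 -.2652 .191 1.615;python3 - <<'E'
from rig import vision
import cv2
for n,(x,y,w,h) in (("side",(400,220,200,190)),):
    im=vision.get_image(n)[:,:,::-1];cv2.imwrite(f"pics/{n}6c.png",cv2.resize(im[y:y+h,x:x+w],None,fx=3,fy=3))
E
```

```text
t 13.07 pos [ 0.6088 -0.2657  0.1948] phi 1.6153 tilt [ 0.0001 -0.0001] F [ 1.  -0.2 -0.6] w 0.0339 q6 -2.13
phi target 1.6150: turn wy total 0.0003 = 1 x 0.0003 | shift total [0.05 0.38 0.08] = 1 x [0.055 0.383 0.08 ]
```

View pics/side6c.png

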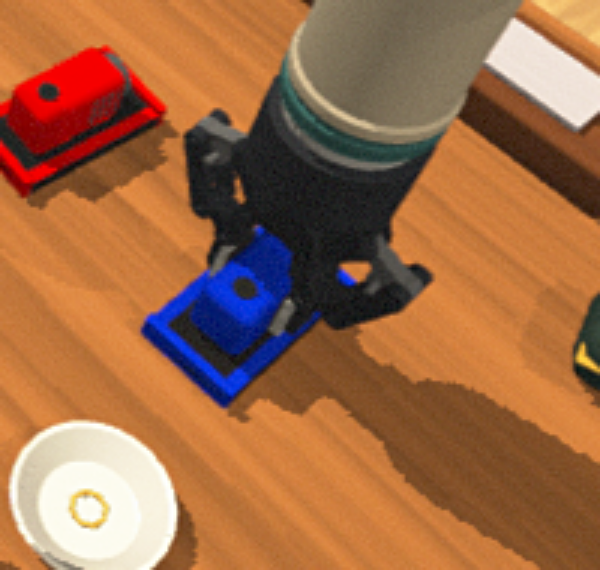

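>>> arm_command(increments=[0, 0, 0, 0, 0.2, 0, 1, 0, 0, 0, 0, 0.15, 0, 1, 0, 0, 0, 0, 0, 0, 1, 0, 0, 0, 0, 0, 0, 1])

```text
clock: 13.62
position: [0.6092, -0.2661, 0.1912]
ee_rot: [-0.489, 0.489, 0.511, -0.511]
contact_force: [-0.7, 1.3, 5.3]
width: 0.0331
```

Touching down; release and rise.

>>> arm_command(increments=[0, 0, 0, 0, 0, 0, 0.3, 0, 0, 0, 0, 0, 0, 0.2, 0, 0, 0, 0, 0, 0, 0.2, 0, 0, 0, 0, -2, 0, 0.1, 0, 0, 0, 0, -4, 0, 0, 0, 0, 0, 0, -3, 0, 0, 0, 0, 0, 0, 0, 0, 0])

```text
clock: 14.5
position: [0.6099, -0.2665, 0.2833]
ee_rot: [-0.487, 0.491, 0.511, -0.51]
contact_force: [-0.9, -0.1, -0.2]
width: 0.0855
```

```bash
python3 plan.py .4559 .1467 .28 2.491; python3 plan.py .4559 .1467 .28 -.65; python3 - <<'E'
from rig import vision
import cv2
for n,(x,y,w,h) in (("side",(350,200,200,190)),):
    im=vision.get_image(n)[:,:,::-1];cv2.imwrite(f"pics/{n}7.png",im);cv2.imwrite(f"pics/{n}7c.png",cv2.resize(im[y:y+h,x:x+w],None,fx=3,fy=3))
E
```

```text
t 14.50 pos [ 0.6099 -0.2665  0.2833] phi 1.6150 tilt [-0.0031 -0.0052] F [-0.9 -0.1 -0.2] w 0.0855 q6 -2.13
phi target 2.4910: turn wy total -0.8760 = 5 x -0.1752 | shift total [ 37.28   0.33 -23.55] = 8 x [ 4.661  0.041 -2.944]
t 14.50 pos [ 0.6099 -0.2665  0.2833] phi 1.6150 tilt [-0.0031 -0.0052] F [-0.9 -0.1 -0.2] w 0.0855 q6 -2.13
phi target 2.4916: turn wy total -0.8766 = 5 x -0.1753 | shift total [ 37.27   0.33 -23.57] = 8 x [ 4.659  0.041 -2.947]
```

View pics/side7c.png

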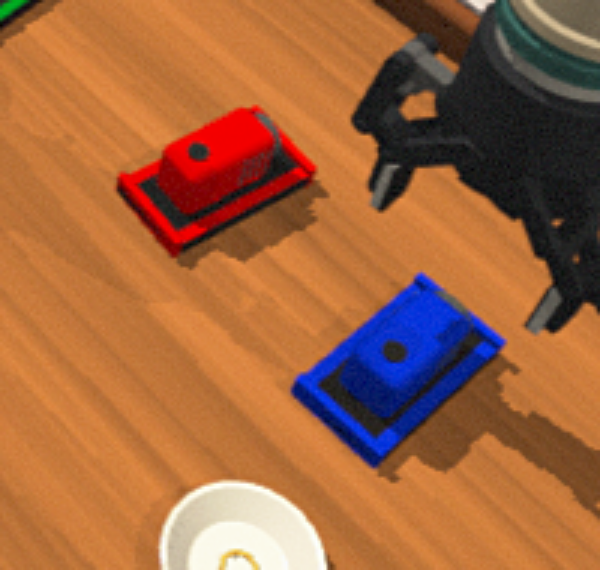

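>>> arm_command(increments=[0, 0, 0, 4, 0, 1.3, 0, 0, 0, 0, 5.4, 0, 1.75, 0, 0, 0, 0, 5.5, 0, 1.8, 0, 0, 0, 0, 5.5, 0, 1.8, 0, 0, 0, 0, 5.5, 0, 1.8, 0, 0, 0, 0, 5.5, 0, 1.8, 0, 0, 0, 0, 5.5, 0, 1.8, 0, 0, 0, 0, 5, 0, 1.6, 0])

```text
clock: 15.55
position: [0.4525, 0.148, 0.279]
ee_rot: [0.49, -0.488, -0.51, 0.512]
contact_force: [1.0, 0.8, -0.3]
width: 0.0852
```

>>> arm_command(increments=[0, -0.175, 0, 0, 0, 0, 0, 0, -0.175, 0, 0, 0, 0, 0, 0, -0.175, 0, 0, 0, 0, 0, 0, -0.175, 0, 0, 0, 0, 0, 0, -0.175, 0, 0, 0, 0, 0, 0, 0, 0, 0, 0, 0, 0, 0, 0, 0, 0, 0, 0, 0])

```text
clock: 16.42
position: [0.4539, 0.1464, 0.2797]
ee_rot: [0.228, -0.227, -0.669, 0.67]
contact_force: [-0.3, -0.7, -0.1]
width: 0.0852
```

```bash
python3 plan.py .4559 .1467 .23 2.491
```

```text
t 16.43 pos [0.4539 0.1464 0.2797] phi 2.4876 tilt [0.0012 0.0012] F [-0.3 -0.7 -0.1] w 0.0852 q6 -2.32
phi target 2.4910: turn wy total -0.0034 = 1 x -0.0034 | shift total [-0.15  4.97 -0.14] = 1 x [-0.146  4.97  -0.143]
```

>>> arm_command(increments=[0, -0.003, 0, 0, 0, 0, 0, 0, 0, 0, -0.15, 3, -0.14, 0, 0, 0, 0, 0, 3, 0, 0, 0, 0, 0, 0, 0, 0, 0, 0, 0, 0, 0, 0, 0, 0])

```text
clock: 17.05
position: [0.4567, 0.1468, 0.2212]
ee_rot: [-0.225, 0.226, 0.67, -0.67]
contact_force: [0.0, -0.0, -0.1]
width: 0.0852
```

```bash
python3 plan.py .4559 .1467 .179 2.491;python3 - <<'E'
from rig import vision
import cv2
for n,(x,y,w,h) in (("side",(180,120,200,190)),("top",(160,160,200,190))):
    im=vision.get_image(n)[:,:,::-1];cv2.imwrite(f"pics/{n}8c.png",cv2.resize(im[y:y+h,x:x+w],None,fx=3,fy=3))
E
```

```text
t 17.05 pos [0.4567 0.1468 0.2212] phi 2.4927 tilt [-0.0007 -0.0009] F [ 0.  -0.  -0.1] w 0.0852 q6 -2.33
phi target 2.4910: turn wy total 0.0017 = 1 x 0.0017 | shift total [0.06 4.22 0.06] = 1 x [0.06  4.22  0.057]
```

View pics/side8c.png

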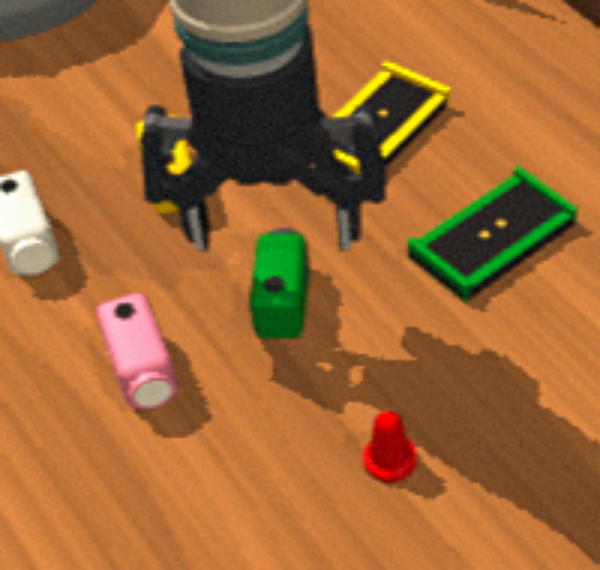

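>>> arm_command(increments=[0, 0, 0, 0.06, 2, 0.06, 0, 0, 0, 0, 0, 2.2, 0, 0, 0, 0, 0, 0, 0, 0, 0, 0, 0, 0, 0, 0, 0, 0])

```text
clock: 17.65
position: [0.456, 0.1467, 0.1795]
ee_rot: [-0.225, 0.226, 0.671, -0.67]
contact_force: [0.8, 0.1, 0.3]
width: 0.0856
```

```bash
python3 plan.py .4559 .1467 .179 2.491
```

```text
t 17.65 pos [0.456  0.1467 0.1795] phi 2.4930 tilt [-0.0013 -0.0015] F [0.8 0.1 0.3] w 0.0856 q6 -2.33
phi target 2.4910: turn wy total 0.0020 = 1 x 0.0020 | shift total [0.01 0.05 0.01] = 1 x [0.007 0.053 0.007]
```

>>> arm_command(increments=[0, 0, 0, 0, 0, 0, 1, 0, 0, 0, 0, 0, 0, 1, 0, 0, 0, 0, 0, 0, 1, 0, 0, 0, 0, 0, 0, 1, 0, 0, 0, 0, 0, 0, 1, 0, 0, 0, 0, 0, 0, 1])

```text
clock: 18.4
position: [0.4557, 0.1466, 0.179]
ee_rot: [-0.225, 0.226, 0.67, -0.67]
contact_force: [-0.6, -0.8, 5.5]
width: 0.0336
```

>>> arm_command(increments=[0, 0, 0, 0, -2, 0, 1, 0, 0, 0, 0, -4, 0, 1, 0, 0, 0, 0, -2, 0, 1, 0, 0.163, 0, 0, 0, 0, 1, 0, 0.163, 0, 0, 0, 0, 1, 0, 0.163, 0, 0, 0, 0, 1, 0, 0.163, 0, 0, 0, 0, 1, 0, 0.163, 0, 0, 0, 0, 1])

```text
clock: 19.4
position: [0.4551, 0.1465, 0.258]
ee_rot: [0.474, -0.474, -0.524, 0.525]
contact_force: [0.3, 0.3, -1.4]
width: 0.0338
```

```bash
python3 plan.py .604 .1043 .255 1.677
```

```text
t 19.40 pos [0.4551 0.1465 0.258 ] phi 1.6726 tilt [0.     0.0013] F [ 0.3  0.3 -1.4] w 0.0338 q6 -1.51
phi target 1.6770: turn wy total -0.0044 = 1 x -0.0044 | shift total [ -5.78   0.3  -14.36] = 3 x [-1.926  0.1   -4.787]
```

>>> arm_command(increments=[0, 0, 0, -1.2, 0, -3, 1, 0, 0, 0, -1.8, 0.1, -4.4, 1, 0, 0, 0, -1.7, 0.1, -4.4, 1, 0, 0, 0, -1.1, 0, -2.6, 1, 0, 0, 0, 0, 0, 0, 1, 0, 0, 0, 0, 0, 0, 1])

```text
clock: 20.15
position: [0.6035, 0.1045, 0.2556]
ee_rot: [0.473, -0.472, -0.525, 0.527]
contact_force: [-0.5, -0.6, -1.5]
width: 0.0336
```

```bash
python3 plan.py .604 .1043 .195 1.677
```

```text
t 20.15 pos [0.6035 0.1045 0.2556] phi 1.6779 tilt [0.0006 0.0033] F [-0.5 -0.6 -1.5] w 0.0336 q6 -1.62
phi target 1.6770: turn wy total 0.0009 = 1 x 0.0009 | shift total [-0.02  6.06 -0.04] = 2 x [-0.012  3.031 -0.022]
```

>>> arm_command(increments=[0, 0, 0, 0, 3, 0, 1, 0, 0, 0, 0, 3, 0, 1, 0, 0, 0, 0, 0, 0, 1, 0, 0, 0, 0, 0, 0, 1, 0, 0, 0, 0, 0, 0, 1])

```text
clock: 20.78
position: [0.6052, 0.1046, 0.1981]
ee_rot: [-0.472, 0.473, 0.527, -0.525]
contact_force: [-0.0, 0.3, -0.5]
width: 0.0335
```

```bash
python3 plan.py .604 .1043 .191 1.677; python3 - <<'E'
from rig import vision
import cv2
for n,(x,y,w,h) in (("side",(250,100,200,190)),):
    im=vision.get_image(n)[:,:,::-1];cv2.imwrite(f"pics/{n}9c.png",cv2.resize(im[y:y+h,x:x+w],None,fx=3,fy=3))
E
```

```text
t 20.77 pos [0.6052 0.1046 0.1981] phi 1.6783 tilt [-0.     -0.0028] F [-0.   0.3 -0.5] w 0.0335 q6 -1.62
phi target 1.6770: turn wy total 0.0013 = 1 x 0.0013 | shift total [-0.01  0.71  0.12] = 1 x [-0.013  0.71   0.118]
```

View pics/side9c.png

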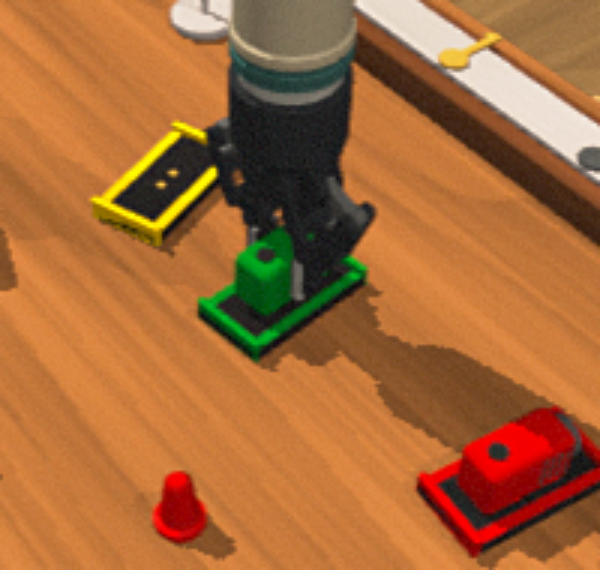

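>>> arm_command(increments=[0, 0, 0, 0, 0.4, 0.1, 1, 0, 0, 0, 0, 0.3, 0, 1, 0, 0, 0, 0, 0, 0, 1, 0, 0, 0, 0, 0, 0, 1])

```text
clock: 21.32
position: [0.6038, 0.1042, 0.191]
ee_rot: [-0.472, 0.473, 0.526, -0.526]
contact_force: [-3.1, -0.1, 8.2]
width: 0.0332
```

>>> arm_command(increments=[0, 0, 0, 0, 0, 0, 0.3, 0, 0, 0, 0, 0, 0, 0.2, 0, 0, 0, 0, 0, 0, 0.2, 0, 0, 0, 0, -2, 0, 0.1, 0, 0, 0, 0, -4, 0, 0, 0, 0, 0, 0, -3, 0, 0, 0, 0, 0, 0, 0, 0, 0])

```text
clock: 22.2
position: [0.6048, 0.1043, 0.282]
ee_rot: [-0.471, 0.474, 0.528, -0.525]
contact_force: [0.5, 0.3, 0.5]
width: 0.0852
```

```bash
python3 plan.py .4536 .2983 .28 1.68;  python3 - <<'E'
from rig import vision
import cv2
for n,(x,y,w,h) in (("side",(220,100,200,150)),):
    im=vision.get_image(n)[:,:,::-1];cv2.imwrite(f"pics/{n}10.png",im);cv2.imwrite(f"pics/{n}10c.png",cv2.resize(im[y:y+h,x:x+w],None,fx=4,fy=4))
E
```

```text
t 22.20 pos [0.6048 0.1043 0.282 ] phi 1.6780 tilt [-0.0002 -0.0058] F [0.5 0.3 0.5] w 0.0852 q6 -1.62
phi target 1.6800: turn wy total -0.0020 = 1 x -0.0020 | shift total [20.93  0.2  12.91] = 5 x [4.186 0.04  2.582]
```

View pics/side10c.png

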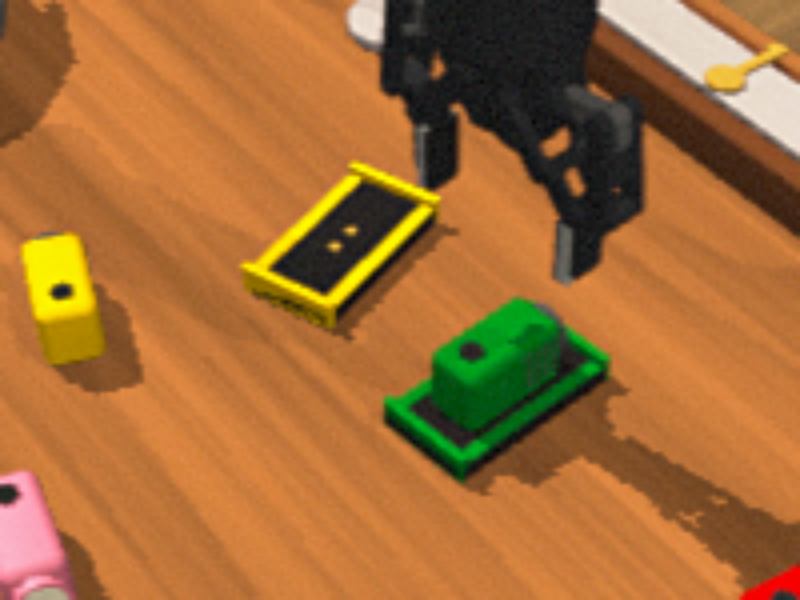

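>>> arm_command(increments=[0, 0, 0, 3.4, 0, 2.1, 0, 0, 0, 0, 4.5, 0.05, 2.8, 0, 0, 0, 0, 4.6, 0.1, 2.8, 0, 0, 0, 0, 4.6, 0.1, 2.8, 0, 0, 0, 0, 3.8, 0, 2.4, 0, 0, -0.183, 0, 0, 0, 0, 0, 0, -0.183, 0, 0, 0, 0, 0, 0, -0.183, 0, 0, 0, 0, 0])

```text
clock: 23.25
position: [0.4524, 0.2982, 0.2751]
ee_rot: [0.311, -0.309, -0.634, 0.636]
contact_force: [0.9, -0.2, -0.0]
width: 0.0857
```

>>> arm_command(increments=[0, -0.183, 0, 0, 0, 0, 0, 0, -0.183, 0, 0, 0, 0, 0, 0, -0.183, 0, 0, 0, 0, 0, 0, 0, 0, 0, 0, 0, 0, 0, 0, 0, 0, 0, 0, 0])

```text
clock: 23.88
position: [0.4529, 0.2981, 0.2761]
ee_rot: [0.13, -0.129, -0.695, 0.696]
contact_force: [0.0, -1.0, -0.3]
width: 0.0853
```

```bash
python3 plan.py .4536 .2983 .22 2.781; python3 - <<'E'
from h import *
from scipy.optimize import least_squares
def tri(a,b): return least_squares(lambda X:np.r_[proj("top",X)[0]-a,proj("side",X)[0]-b],[.6,0,.01]).x
print(tri((201.9,194.9),(305.1,159.1)))
for n,(x,y,w,h) in (("side",(160,100,200,150)),("top",(110,200,160,130))):
    im=vision.get_image(n)[:,:,::-1];cv2.imwrite(f"pics/{n}11c.png",cv2.resize(im[y:y+h,x:x+w],None,fx=4,fy=4))
E
```

```text
t 23.88 pos [0.4529 0.2981 0.2761] phi 2.7734 tilt [0.0013 0.0013] F [ 0.  -1.  -0.3] w 0.0853 q6 -2.32
phi target 2.7810: turn wy total -0.0076 = 1 x -0.0076 | shift total [-0.06  5.61 -0.05] = 1 x [-0.056  5.607 -0.045]
[0.60589913 0.24850811 0.01494119]
```

View pics/side11c.png

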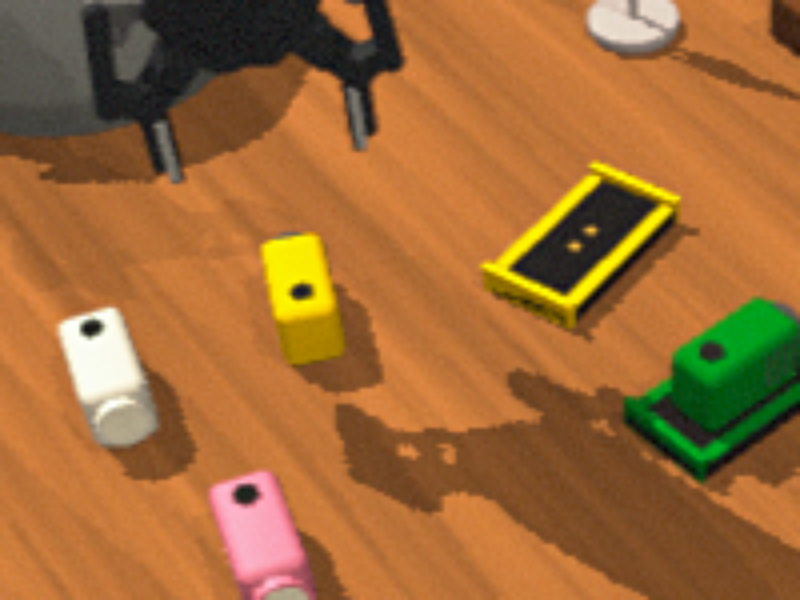

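>>> arm_command(increments=[0, -0.007, 0, -0.06, 2.5, -0.05, 0, 0, 0, 0, 0, 3, 0, 0, 0, 0, 0, 0, 0, 0, 0, 0, 0, 0, 0, 0, 0, 0])

```text
clock: 24.48
position: [0.4543, 0.2987, 0.2227]
ee_rot: [-0.126, 0.127, 0.696, -0.695]
contact_force: [-0.7, 0.8, 0.1]
width: 0.0854
```

```bash
python3 plan.py .4536 .2983 .179 2.781; python3 - <<'E'
from h import *
for n,(x,y,w,h) in (("side",(160,100,200,150)),):
    im=vision.get_image(n)[:,:,::-1];cv2.imwrite(f"pics/{n}12c.png",cv2.resize(im[y:y+h,x:x+w],None,fx=4,fy=4))
E
```

```text
t 24.48 pos [0.4543 0.2987 0.2227] phi 2.7825 tilt [-0.0008 -0.0009] F [-0.7  0.8  0.1] w 0.0854 q6 -2.33
phi target 2.7810: turn wy total 0.0015 = 1 x 0.0015 | shift total [0.05 4.37 0.06] = 1 x [0.054 4.373 0.061]
```

View pics/side12c.png

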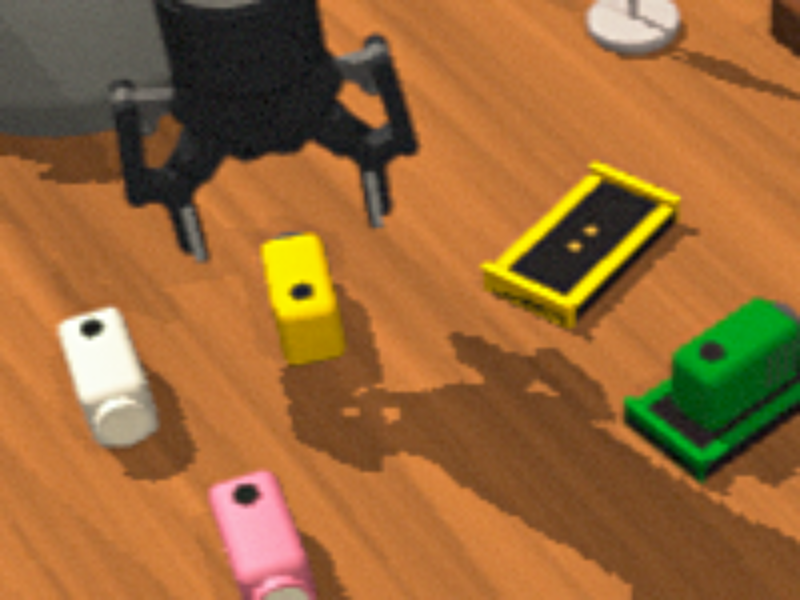

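>>> arm_command(increments=[0, 0, 0, 0.05, 2.2, 0.06, 0, 0, 0, 0, 0, 2.1, 0, 0, 0, 0, 0, 0, 0, 0, 0, 0, 0, 0, 0, 0, 0, 0])

```text
clock: 25.02
position: [0.4539, 0.2984, 0.1803]
ee_rot: [-0.125, 0.127, 0.696, -0.695]
contact_force: [0.2, -0.2, -1.3]
width: 0.0856
```

>>> arm_command(increments=[0, 0, 0, 0, 0, 0, 1, 0, 0, 0, 0, 0, 0, 1, 0, 0, 0, 0, 0, 0, 1, 0, 0, 0, 0, 0, 0, 1, 0, 0, 0, 0, 0, 0, 1, 0, 0, 0, 0, 0, 0, 1])

```text
clock: 25.78
position: [0.4535, 0.2982, 0.1795]
ee_rot: [-0.126, 0.126, 0.696, -0.696]
contact_force: [-0.4, -0.2, 5.2]
width: 0.0332
```

```bash
python3 plan.py .4536 .2983 .179 1.915
```

```text
t 25.77 pos [0.4535 0.2982 0.1795] phi 2.7830 tilt [-0.0007 -0.0008] F [-0.4 -0.2  5.2] w 0.0332 q6 -2.33
phi target 1.9150: turn wy total 0.8680 = 5 x 0.1736 | shift total [ 0.    0.05 -0.02] = 1 x [ 0.003  0.054 -0.015]
```

>>> arm_command(increments=[0, 0, 0, 0, -2, 0, 1, 0, 0, 0, 0, -4, 0, 1, 0, 0, 0, 0, -2, 0, 1, 0, 0.173, 0, 0, 0, 0, 1, 0, 0.174, 0, 0, 0, 0, 1, 0, 0.173, 0, 0, 0, 0, 1, 0, 0.174, 0, 0, 0, 0, 1, 0, 0.173, 0, 0, 0, 0, 1])

```text
clock: 26.78
position: [0.4529, 0.298, 0.2584]
ee_rot: [0.409, -0.408, -0.577, 0.578]
contact_force: [0.0, -0.3, -1.4]
width: 0.0338
```

```bash
python3 plan.py .6052 .2485 .255 1.916
```

```text
t 26.77 pos [0.4529 0.298  0.2584] phi 1.9103 tilt [-0.0001  0.0014] F [ 0.  -0.3 -1.4] w 0.0338 q6 -1.46
phi target 1.9160: turn wy total -0.0057 = 1 x -0.0057 | shift total [ -9.81   0.34 -12.66] = 3 x [-3.269  0.112 -4.219]
```

>>> arm_command(increments=[0, -0.001, 0, -2, 0.1, -2.6, 1, 0, 0, 0, -2.9, 0.1, -3.8, 1, 0, 0, 0, -2.9, 0.1, -3.8, 1, 0, 0, 0, -2, 0, -2.45, 1, 0, 0, 0, 0, 0, 0, 1, 0, 0, 0, 0, 0, 0, 1])

```text
clock: 27.52
position: [0.6046, 0.2487, 0.2551]
ee_rot: [0.407, -0.406, -0.578, 0.579]
contact_force: [-0.4, 0.8, -0.9]
width: 0.0338
```

```bash
python3 plan.py .6052 .2485 .195 1.916
```

```text
t 27.52 pos [0.6046 0.2487 0.2551] phi 1.9168 tilt [0.0007 0.0028] F [-0.4  0.8 -0.9] w 0.0338 q6 -1.63
phi target 1.9160: turn wy total 0.0008 = 1 x 0.0008 | shift total [-0.04  6.01 -0.05] = 2 x [-0.022  3.004 -0.026]
```

>>> arm_command(increments=[0, 0, 0, 0, 3, 0, 1, 0, 0, 0, 0, 3, 0, 1, 0, 0, 0, 0, 0, 0, 1, 0, 0, 0, 0, 0, 0, 1, 0, 0, 0, 0, 0, 0, 1])

```text
clock: 28.15
position: [0.6056, 0.2491, 0.1975]
ee_rot: [-0.406, 0.407, 0.579, -0.578]
contact_force: [-0.2, -0.3, -0.4]
width: 0.0333
```

```bash
python3 plan.py .6052 .2485 .191 1.916; python3 - <<'E'
from h import *
for n,(x,y,w,h) in (("side",(220,80,200,150)),):
    im=vision.get_image(n)[:,:,::-1];cv2.imwrite(f"pics/{n}13c.png",cv2.resize(im[y:y+h,x:x+w],None,fx=4,fy=4))
E
```

```text
t 28.15 pos [0.6056 0.2491 0.1975] phi 1.9173 tilt [-0.     -0.0021] F [-0.2 -0.3 -0.4] w 0.0333 q6 -1.63
phi target 1.9160: turn wy total 0.0013 = 1 x 0.0013 | shift total [-0.05  0.65  0.06] = 1 x [-0.047  0.647  0.06 ]
```

View pics/side13c.png

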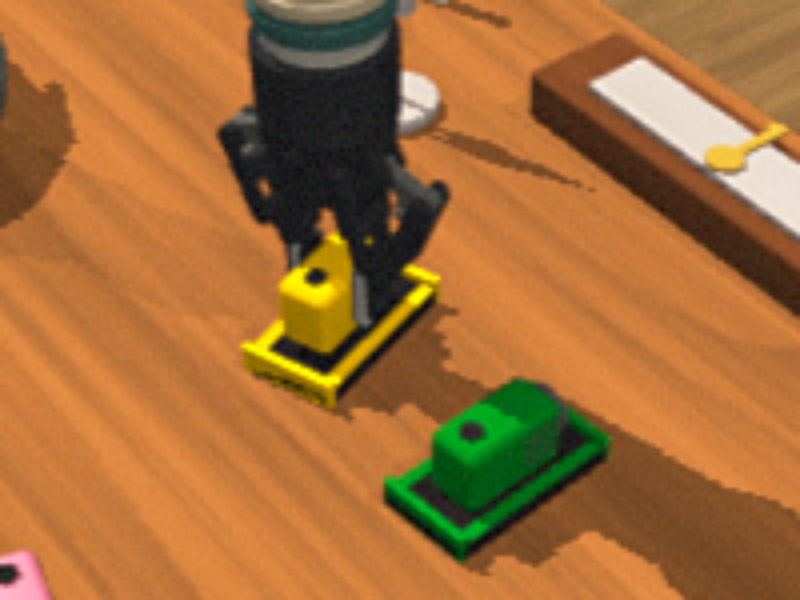

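>>> arm_command(increments=[0, 0, 0, -0.05, 0.4, 0.06, 1, 0, 0, 0, 0, 0.25, 0, 1, 0, 0, 0, 0, 0, 0, 1, 0, 0, 0, 0, 0, 0, 1])

```text
clock: 28.7
position: [0.6052, 0.2481, 0.1915]
ee_rot: [-0.406, 0.407, 0.579, -0.578]
contact_force: [-2.2, -1.4, 9.3]
width: 0.0335
```

Release, rise, then withdraw so both cameras see.

>>> arm_command(increments=[0, 0, 0, 0, 0, 0, 0.3, 0, 0, 0, 0, 0, 0, 0.2, 0, 0, 0, 0, 0, 0, 0.2, 0, 0, 0, 0, -2, 0, 0.1, 0, 0, 0, 0, -4, 0, 0, 0, 0, 0, 0, -5, 0, 0, 0, 0, 0, 0, -5, 0, 0, 0, 0, 0, 0, -4, 0, 0])

```text
clock: 29.7
position: [0.6051, 0.2481, 0.3916]
ee_rot: [-0.406, 0.407, 0.579, -0.578]
contact_force: [0.7, 1.1, -0.1]
width: 0.0857
```

```bash
python3 plan.py .134 .559 .405 1.91
```

```text
t 29.70 pos [0.6051 0.2481 0.3916] phi 1.9169 tilt [-0.     -0.0017] F [ 0.7  1.1 -0.1] w 0.0857 q6 -1.63
phi target 1.9100: turn wy total 0.0069 = 1 x 0.0069 | shift total [44.99 -1.34 34.08] = 10 x [ 4.499 -0.134  3.408]
```

>>> arm_command(increments=[0, 0, 0, 4.5, -0.6, 3.4, 0, 0, 0, 0, 4.5, -0.6, 3.4, 0, 0, 0, 0, 4.5, -0.6, 3.4, 0, 0, 0, 0, 4.5, -0.6, 3.4, 0, 0, 0, 0, 4.5, 0, 3.4, 0, 0, 0, 0, 4.5, 0, 3.4, 0, 0, 0, 0, 4.5, 0, 3.4, 0, 0, 0, 0, 4.5, 0, 3.4, 0])

```text
clock: 30.7
position: [0.2254, 0.4952, 0.4134]
ee_rot: [-0.406, 0.406, 0.579, -0.579]
contact_force: [-0.3, 0.8, 0.9]
width: 0.0854
```

>>> arm_command(increments=[0, 0, 0, 4.5, 0, 3.4, 0, 0, 0, 0, 4.5, 0, 3.4, 0, 0, 0, 0, 0, 0, 0, 0, 0, 0, 0, 0, 0, 0, 0])

```text
clock: 31.2
position: [0.1326, 0.5559, 0.4132]
ee_rot: [0.406, -0.407, -0.579, 0.579]
contact_force: [0.0, -0.7, 0.6]
width: 0.0855
```

```bash
python3 - <<'E'
from h import *
for n in P: cv2.imwrite(f"pics/{n}F.png",vision.get_image(n)[:,:,::-1])
im={n:cv2.imread(f"pics/{n}F.png") for n in P}
from ov import overlay
overlay("F",[[.6052,.2485,.003,.345],[.6040,.1043,.0025,.106],[.6189,-.1104,.0023,-.1],[.608,-.2652,.004,.0435]],
[[.6052,.2485,.015,.345],[.6040,.1043,.0145,.106],[.6189,-.1104,.0143,-.1],[.608,-.2652,.016,.0435]],"fin")
E
```

```text
(no output)
```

View pics/fin_top0.png

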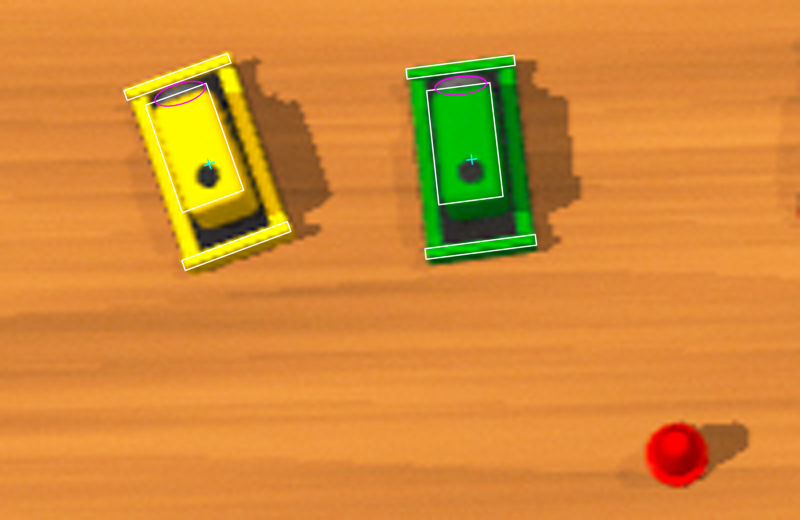

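View pics/fin_top1.png

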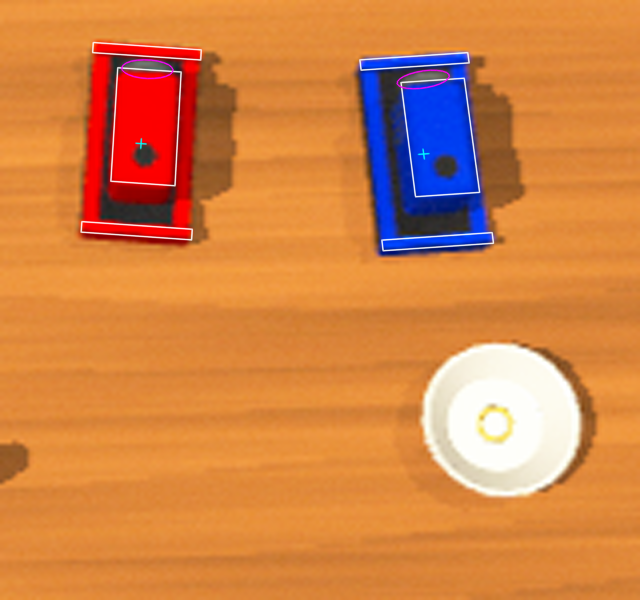

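View pics/sideF.png

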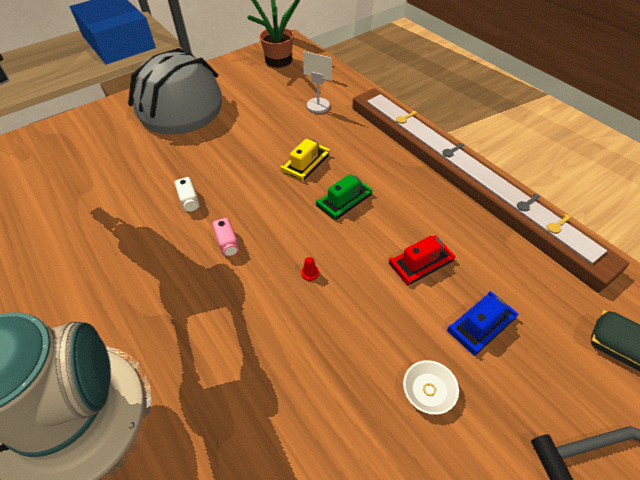

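View pics/topF.png

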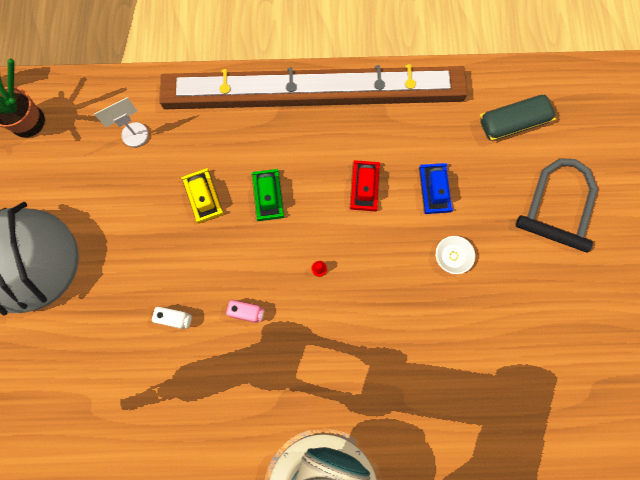

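```bash
python3 -c "
from rig import ticket
print(ticket.sign_off())"
```

```text
the job is handed in; nothing more can be done
None
```

All four bike lights are on the chargers of their own colours, and the job is handed in at about 31 s of the 131 s allowed. I moved the red light off the blue charger onto the red one first. Then blue, green and yellow went to theirs, each lowered until light contact of 5 to 9 N and released.

- **Placing:** in the last top view, with the arm withdrawn, each light lines up with its target outline to within about 1–2 mm by eye. In the top and side views each sits flat, upright and lengthwise between its end lips. This last check was a visual overlay, not a new numerical fit.
- **Ring dish and red tip cap:** both are at the same pixels as at the start, and the pink and white lookalikes were not touched.
- **Disagreement:** the cameras put the shelf about 2–4 mm above z = 0. I took it as calibration bias, and touchdown force agreed with z = 0.

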